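# Stack the next cell plate with its separator

## Task

Carry on building the electrolyser cell in the sloping stacking jig: set the white separator sheet flat against the steel plate that is already in the jig, then set the steel plate from the stand flat against the separator with its terminal lug on the opposite side from the first plate's lug; both must sit down on the ledge between the side guides and not be dropped in. Then swing the retaining bar all the way down across the front of the pack, without knocking the bottle, the beaker or the flow meter about.

Things in the scene. Friction and masses are not known exactly. Their poses are not given: they have to be found in the camera images.
- jig_bed: Bed of the fixed jig, leaning back 30 degrees. Origin: middle of the inner corner of ledge and back plate. +z up the sloping back plate (80 mm high), -x out of it to the open front (30 degrees above level), y along the ledge (34 mm deep, square to the back plate, slippery white top). Pack when finished: first plate x = 0 to -9, separator -9 to -12, next plate -12 to -21 mm.
- first_plate: Loose ribbed steel plate already seated in the jig. Origin: middle of its lower edge, mid thickness; z up the plate, y along its width, x through it, parallel to the bed's axes. 120 wide, 90 high, 9 mm thick, 0.25 kg; a lug (28 wide, 9 mm thick) centred at y = +42 mm rises from the top edge to z = 124 mm.
- separator: White plastic separator sheet 120 wide, 90 high, 3 mm thick, about 0.06 kg, upright in the narrow slot of the stand. Origin: middle of its lower edge, mid thickness; z up, y along its width, x through it. A 28 mm wide tab in the middle of the top edge (y = 0) rises to z = 124 mm and is 9 mm thick from z = 96 mm up, equally to both sides: grip it there.
- separator_tab (a point): Middle of the separator's thick tab (y = 0, z = 110 mm on the sheet); same axes as the sheet.
- next_plate: Loose steel plate like the first, upright in the wide slot of the stand; about 0.25 kg. Origin and axes as for the first plate, but its lug is centred at y = -42 mm: with its axes parallel to the bed's, its lug comes on the other side from the first plate's.
- next_lug (a point): Middle of the next plate's lug (y = -42 mm, z = 107 mm on the plate; the lug spans z = 90 to 124 mm, 28 mm wide, 9 mm thick); same axes as the plate.
- stand: Fixed plate stand, foot 120 x 130 x 10 mm, origin under its middle, z up, y along the plates. On the foot stand the separator (at x = +28 mm) and the next plate (x = -28 mm) between wire loops that reach 54 mm above the worktop; slots 2 mm wider than the plates, so lift straight up about 50 mm.
- bar (a joint): Retaining bar, hinged on the bed (pivot at bed y = +80, z = 58 mm); it turns parallel to the back plate. 0 = fully open (standing up and outward), 1.9 rad = closed, level across the pack's front towards -y, at its stop. Light friction holds it where left (under 2 N at the knob). It passes 3 mm in front of a flat pack.
- bar_knob (a point): Middle of the black knob at the free end of the bar, 152 mm from the pivot. The knob is a cylinder of 18 mm diameter and 32 mm length, its axis along the bed's x; it spans x = -33 to -65 mm of the bed.
- bottle: Bystander: plastic reagent bottle with a blue cap, 69 mm wide and 152 mm high, origin under its middle.
- beaker: Bystander: clear beaker 60 mm wide and 72 mm high, origin under its middle.
- meter: Bystander: dark hand-held flow meter lying flat, 138 x 66 x 29 mm, origin under its middle.
- jig: The whole jig: base 130 x 172 mm, origin under it on the worktop, z up, open front to -x. On the bed stand two black side guides, 24.5 mm deep, inner faces at bed y = +62.5 and -62.5 mm, straight up to bed z = 60 mm, flared outward above that to 78 mm. The bed origin lies 32 mm above the worktop; plates slide home on the slippery ledge.

How it is judged:
On the way, in this order (a step that is already met when the one before it is completed fails the run):
1. the separator sits flat against the first plate, down on the ledge, released (x of separator in the frame of jig_bed between -0.014 and -0.008 m and z of separator in the frame of jig_bed between -0.003 and 0.003 m and y of separator in the frame of jig_bed between -0.006 and 0.006 m and angle between the x axis of separator and the x axis of jig_bed, either way round below 0.06 rad and angle between the z axis of separator and the z axis of jig_bed, either way round below 0.06 rad and z of separator_tab in the frame of jig_bed above 0.1 m and contact force between the fingers and separator below 0.1 N), for 0.2 s.
2. the next plate sits flat against the separator, down on the ledge, released (x of next_plate in the frame of jig_bed between -0.021 and -0.014 m and z of next_plate in the frame of jig_bed between -0.003 and 0.003 m and y of next_plate in the frame of jig_bed between -0.006 and 0.006 m and angle between the x axis of next_plate and the x axis of jig_bed, either way round below 0.06 rad and angle between the z axis of next_plate and the z axis of jig_bed, either way round below 0.06 rad and z of next_lug in the frame of jig_bed above 0.095 m and y of next_lug in the frame of jig_bed below -0.02 m and contact force between the fingers and next_plate below 0.1 N), for 0.2 s.
3. the retaining bar is closed across the pack (value of joint bar above 1.82 rad), for 0.2 s.
At the end, for the whole second after the job is handed in: First plate, separator and next plate lie flat on one another (within 3.4 degrees; lower edges 2.5 mm from their place in the pack, or out by up to 3.5 mm for the separator, 4.5 mm for the next plate), within 3 mm of the ledge, lugs on opposite sides; at rest; bar within 0.08 rad of closed (x of first_plate in the frame of jig_bed between -0.007 and -0.002 m and z of first_plate in the frame of jig_bed between -0.003 and 0.003 m and y of first_plate in the frame of jig_bed between -0.006 and 0.006 m and angle between the x axis of each of first_plate, separator, next_plate and the x axis of jig_bed, either way round below 0.06 rad and angle between the z axis of each of first_plate, separator, next_plate and the z axis of jig_bed, either way round below 0.06 rad and x of separator in the frame of jig_bed between -0.014 and -0.008 m and z of separator in the frame of jig_bed between -0.003 and 0.003 m and y of separator in the frame of jig_bed between -0.006 and 0.006 m and z of separator_tab in the frame of jig_bed above 0.1 m and x of next_plate in the frame of jig_bed between -0.021 and -0.014 m and z of next_plate in the frame of jig_bed between -0.003 and 0.003 m and y of next_plate in the frame of jig_bed between -0.006 and 0.006 m and z of next_lug in the frame of jig_bed above 0.095 m and y of next_lug in the frame of jig_bed below -0.02 m and value of joint bar above 1.82 rad and linear speed of each of separator, next_plate below 0.02 m/s); the robot touches nothing.
It fails at once if the separator is let fall (moving faster than 0.5 m/s with no finger on it) (linear speed of separator above 0.5 m/s and contact force between the fingers and separator below 0.05 N).
It fails at once if the next plate is let fall (moving faster than 0.5 m/s with no finger on it) (linear speed of next_plate above 0.5 m/s and contact force between the fingers and next_plate below 0.05 N).
It fails at once if the bottle is pushed over 30 mm or tipped (distance of bottle from where it was at the start of the episode above 0.03 m or angle between bottle's own z axis and vertical above 0.5 rad).
It fails at once if the beaker is pushed over 30 mm or tipped (distance of beaker from where it was at the start of the episode above 0.03 m or angle between beaker's own z axis and vertical above 0.5 rad).
It fails at once if the meter is pushed over 30 mm or tipped (distance of meter from where it was at the start of the episode above 0.03 m or angle between meter's own z axis and vertical above 0.5 rad).
It also fails if it takes over 70 s, if anything falls off the work surface, if the arm or the gripper's body presses on something with over 40 N, if the wrist force passes 120 N, or if a joint passes its speed limit or range.

## Robot

A 6-joint arm with a two-finger parallel gripper is mounted at the origin on a cart in front of the work surface, level with it; the furniture and walls round the work are solid. World frame = base frame: x ahead of the robot, y to its left, z up, the work surface at z = 0. Lengths are in m, angles in rad, forces in N, time in s.
With the tool pointing down it reaches from about 0.225 to 0.725 m from the base axis. Payload 3.1 kg.
Tool frame: the origin (TCP) lies between the finger pads; the fingertips stand 8 mm ahead of it and the grasp point (between the pads) lies 11 mm behind it; z points along the fingers, y is the line along which they close (so a half turn about z gives the same grasp; the last joint's range is limited). The gripper opens to 85 mm and grips with 20 to 120 N. Pads are 22 mm wide; open, the fingers measure 114 mm over their backs; the gripper's body (76 mm by 85 mm) begins 54 mm behind the grasp point. The pads swing forward as they close: fully open they stand 13 mm farther back than shut.
Start: joints at [1.204, 0.048, 0.099, 1.622, 0, 1.443], TCP at [0.124, 0.51, 0.239] pointing down, gripper open.
Joint ranges: [-2.91, 2.91], [-0.99, 1.94], [-1.21, 1.42], [-2.12, 2.29], [-1.49, 1.47], [-3.14, 3.14]. Speed limits (rad/s): [2.79, 2.79, 3.14, 3.14, 3.14, 3.14].

## Interface

Orientations are given as a 3x3 rotation matrix whose columns are the frame's x, y, z axes.
In Python, from workcell import ctrl gives the robot as it stands.
- The arm moves only by the shell command python3 inch.py 'ROWS' [FORCE]. ROWS is one flat JSON list of numbers that holds 1 to 5 rows one after another, with no inner brackets; each row has 7 numbers: a rotation vector rx, ry, rz in units of 0.05 rad, then dx, dy, dz in units of 100 mm, then the finger opening in m; each row shifts and turns the commanded pose from where the row before left it, along the tool's axes as they then stand; what a row does not reach is not made up. A row lasts 1/12 s, in which the tool goes at most 0.0417 m and 0.125 rad, less where a joint would pass 70% of its speed; a pose out of reach is approached as far as the arm can. The fingers move at their own pace and stop on an object; FORCE is the grip in N (left out, the last holds). Time passes only in rows, so rows that do not move let the fingers close. It prints the time, the measured TCP pose, the force, the opening and the grip force at its end. Input that does not fit is refused with a message, and nothing moves.
- ctrl.get_obs(): the state, without advancing time (a new reading comes with each control period).
- ctrl.capture(name): name is "scene" or "top"; returns a dict with "image" (400x640x3 uint8, red, green, blue), "camera_matrix" (3x3 intrinsics, pixels), "dist" ([k1, k2, p1, p2, k3] as OpenCV has them; the pictures are not rectified), "R" (3x3) and "t" (3): a world point X has camera coordinates R X + t. Camera axes: x right, y down, z forward; pixel columns grow to the right and rows downward; lengths in m; the calibration is good to about 2 mm. A picture is of the moment at which its call begins. There is no depth.
- ctrl.sign_off(): hands the job in; it is judged then, once.
The state is a dict: "clock": time; "joints": joint angles; "qvel": joint speeds; "joint_efforts": joint torques, N m; "tool_pos": TCP position; "tool_rot": TCP orientation; "ft_force": force on the tool from outside, world axes, zero at the start; "ft_torque": the same for the moment, N m; "gripper_width": finger opening in m; "gripper_force": force on a finger pad.
Only numpy, scipy, OpenCV 4.12 (cv2) and the standard library are available. Lean on these libraries where they do the work, as an engineer would, in place of code of your own. Each camera call takes 0.05 s, during which the arm holds its last target. There are 200 camera calls.

## Working session

There is one attempt and no reset: what is moved stays moved. The work goes in short steps, Python scripts to look and compute and a shell command to move; the robot and the scene stay as the last step left them, time stands still between calls to the robot, and variables do not carry over. Pictures are saved under pics/ and viewed, at most 10 in all, crops included, and the job is handed in when it is done.

```bash
ls; mkdir -p pics; python3 - <<'E'
from workcell import ctrl
import cv2,pickle
for n in("scene","top"):
    c=ctrl.capture(n); cv2.imwrite(f"pics/{n}0.png",c["image"][:,:,::-1]); pickle.dump(c,open(f"{n}.pkl","wb"))
    print(n,c["camera_matrix"],c["dist"],c["R"],c["t"])
o=ctrl.get_obs();print(o)
E
```

```text
inch.py
pics
workcell.py
scene [[483.5871934    0.         318.26259153]
 [  0.         483.5871934  202.24019261]
 [  0.           0.           1.        ]] [-0.14326278  0.          0.          0.          0.        ] [[ 0.58270988 -0.81242772 -0.02025839]
 [-0.43648416 -0.29184438 -0.85106312]
 [ 0.68551497  0.50476536 -0.52467243]] [-0.44981963  0.36685023  1.28038107]
top [[493.37170824   0.         312.94726715]
 [  0.         493.37170824 199.16386663]
 [  0.           0.           1.        ]] [-0.14642518  0.          0.          0.          0.        ] [[ 0.01682028 -0.99985193 -0.00363215]
 [-0.99241943 -0.01625272 -0.1218176 ]
 [ 0.12174053  0.00565362 -0.99254586]] [-0.12830565  0.58815002  1.46556436]
{'clock': 0.1, 'joints': array([1.20417403e+00, 4.86973837e-02, 9.77263355e-02, 1.62199947e+00,
       3.18880578e-06, 1.44298102e+00]), 'qvel': array([-0.0008515 , -0.00195588,  0.00236741, -0.00028695, -0.00113843,
        0.00102776]), 'joint_efforts': array([ 2.24347488e-03, -3.39850724e+01,  3.20936322e+01,  1.58413587e-02,
       -1.19610031e-04, -4.00153766e-06]), 'tool_pos': array([0.12400808, 0.50958473, 0.23820931]), 'tool_rot': array([[-9.71620754e-01,  2.36542803e-01, -7.82346457e-04],
       [ 2.36543930e-01,  9.71618677e-01, -2.02855823e-03],
       [ 2.80301582e-04, -2.15604858e-03, -9.99997636e-01]]), 'ft_force': array([-0.96358173, -1.06187806, -0.19126245]), 'ft_torque': array([-0.00596946,  0.02884107,  0.05636509]), 'gripper_force': 0.0, 'gripper_width': 0.08522677922771961}
```
View pics/scene0.png

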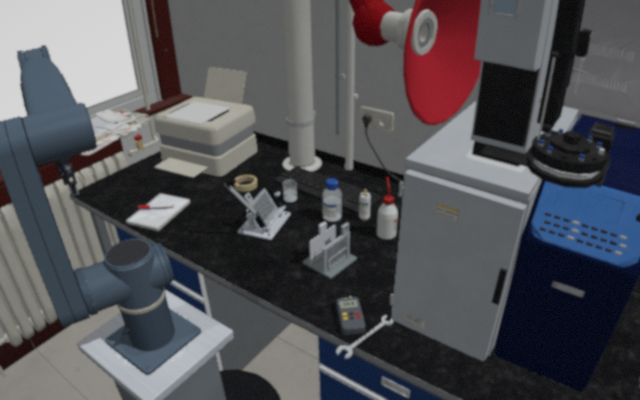

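View pics/top0.png

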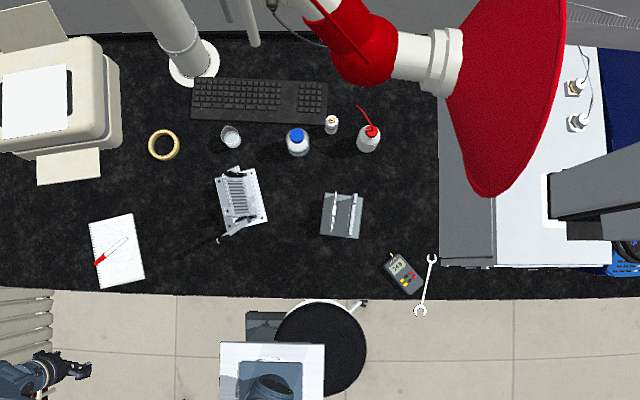

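```bash
python3 - <<'E'
import cv2,pickle
for n,(x,y,w,h,s) in {"scene":(220,175,140,105,5.6),"top":(205,155,170,95,4.7)}.items():
    im=pickle.load(open(n+".pkl","rb"))["image"][y:y+h,x:x+w,::-1]
    im=cv2.resize(im,None,fx=s,fy=s,interpolation=cv2.INTER_CUBIC)
    for i in range(0,w,10):
        cv2.putText(im,str(x+i),(int(i*s),8),0,.3,(0,255,255)); cv2.line(im,(int(i*s),10),(int(i*s),14),(0,255,255))
    for i in range(10,h,10): cv2.putText(im,str(y+i)+"-",(0,int(i*s)+4),0,.3,(0,255,255))
    cv2.imwrite(f"pics/{n}c.png",im)
E
```

View pics/scenec.png

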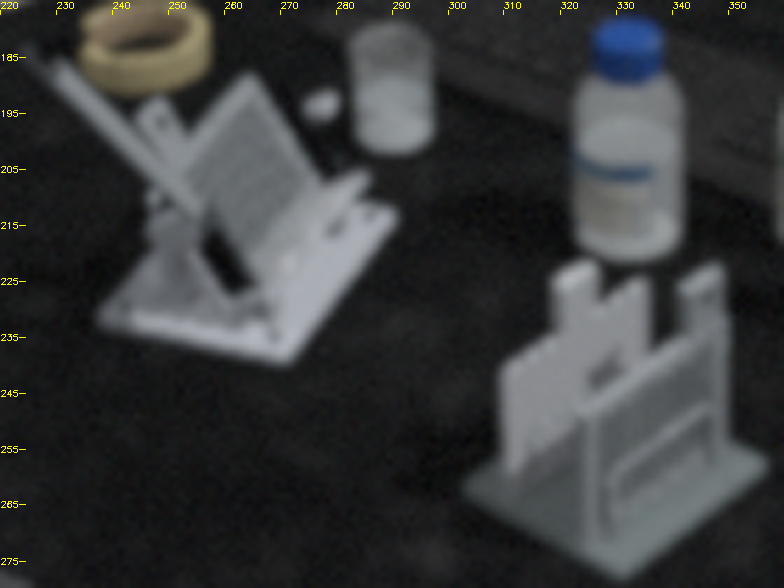

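View pics/topc.png

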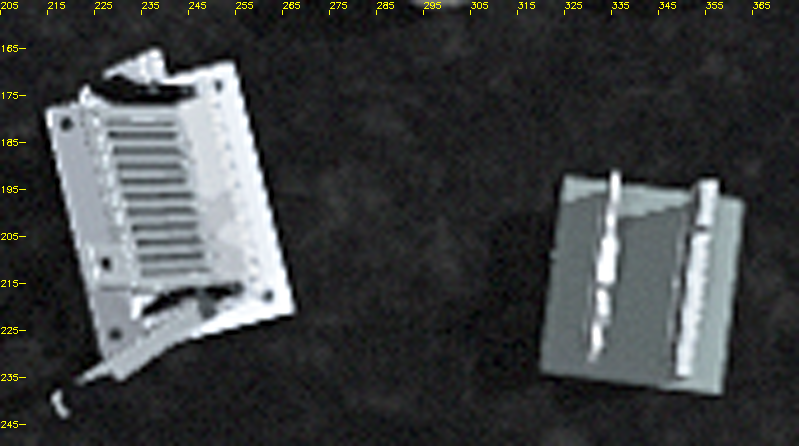

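```bash
cat > h.py <<'E'
import numpy as np,cv2,pickle
from scipy.optimize import least_squares
from scipy.spatial.transform import Rotation as Ro
C={n:pickle.load(open(n+".pkl","rb")) for n in("scene","top")}
CR={"scene":(220,175,5.6),"top":(205,155,4.7)}
def proj(n,X,c=None):
    c=c or C[n]
    return cv2.projectPoints(np.atleast_2d(np.array(X,float)),cv2.Rodrigues(c["R"])[0],c["t"],c["camera_matrix"],c["dist"])[0][:,0]
def px(n,p): x,y,s=CR[n]; return (np.array(p)+.5)/s-.5+[x,y]
def pose(x,y,yaw,z=0,tilt=0): # tilt: z axis leans toward +x
    R=Ro.from_euler('z',yaw)*Ro.from_euler('y',tilt)
    return R.as_matrix(),np.array([x,y,z])
def W(P,X): return np.atleast_2d(X)@P[0].T+P[1]
def box(x,y,z): return np.array([[a,b,c] for a in x for b in y for c in z])
EDG=[(i,j) for i in range(8) for j in range(i) if bin(i^j).count('1')==1]
def plate(s): return [box((-.0045,.0045),(-.06,.06),(0,.09)),box((-.0045,.0045),(s*.042-.014,s*.042+.014),(.09,.124))]
SEP=[box((-.0015,.0015),(-.06,.06),(0,.09)),box((-.0045,.0045),(-.014,.014),(.096,.124))]
def draw(n,im,win,items,col):
    x,y,s=win
    for P,b in items:
        p=(proj(n,W(P,b))-[x,y]+.5)*s-.5
        for i,j in EDG: cv2.line(im,tuple(np.int32(p[i]*16)),tuple(np.int32(p[j]*16)),col,1,cv2.LINE_AA,4)
E
python3 - <<'E'
from h import *
h=np.pi/2
pts=np.array([[566,175],[744,198],[722,395],[541,373]]);M=np.array([[.06,-.065,.01],[-.06,-.065,.01],[-.06,.065,.01],[.06,.065,.01]])
f=least_squares(lambda v:(proj("top",W(pose(*v),M))-px("top",pts)).ravel(),[.4,-.1,h]);print("stand",f.x,f.cost**.5)
pb=np.array([[46,109],[234,62],[296,312],[107,360]]);Mb=np.array([[.065,-.086,.01],[-.065,-.086,.01],[-.065,.086,.01],[.065,.086,.01]])
g=least_squares(lambda v:(proj("top",W(pose(*v),Mb))-px("top",pb)).ravel(),[.4,.2,h]);print("jig",g.x,g.cost**.5,g.fun)
S=f.x; St=pose(*S)
bed=pose(*W(pose(*g.x),[[.01,0,0]])[0][:2],g.x[2],.032,np.pi/6)
def sub(P,o): return P[0],W(P,[o])[0]
ims=[]
for n,(w,hh) in {"scene":(140,105),"top":(170,95)}.items():
    x,y,s=CR[n]; im=cv2.resize(np.ascontiguousarray(C[n]["image"][y:y+hh,x:x+w,::-1]),None,fx=s,fy=s,interpolation=cv2.INTER_CUBIC)
    draw(n,im,(x,y,s),[(St,box((-.06,.06),(-.065,.065),(0,.01)))],(0,255,255))
    draw(n,im,(x,y,s),[(sub(St,[.028,0,.01]),b) for b in SEP]+[(sub(St,[-.028,0,.01]),b) for b in plate(-1)],(0,0,255))
    draw(n,im,(x,y,s),[(pose(*g.x),box((-.065,.065),(-.086,.086),(0,.01)))],(0,255,255))
    draw(n,im,(x,y,s),[(sub(bed,[-.0045,0,0]),b) for b in plate(1)],(0,0,255))
    ims.append(im)
a=ims[0][30:588]; b=ims[1][30:]
cv2.imwrite("pics/fit1.png",a);cv2.imwrite("pics/fit1t.png",b)
E
```

```text
stand [ 0.54494929 -0.20725751  1.46248741] 0.40748330383453685
jig [0.58938843 0.1056578  1.84142804] 0.39196961090935933 [ 0.07641797  0.27358069  0.16133362 -0.12273972  0.11784481 -0.20759867
 -0.35344341  0.05994855]
```

View pics/fit1.png

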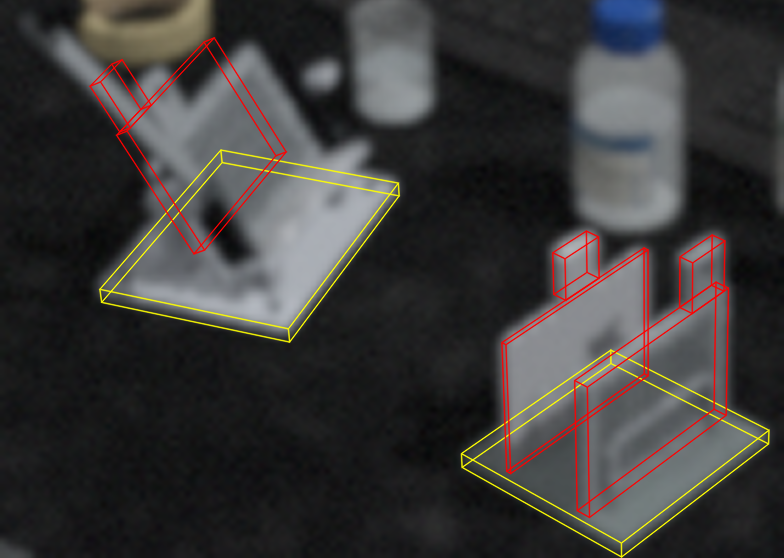

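View pics/fit1t.png

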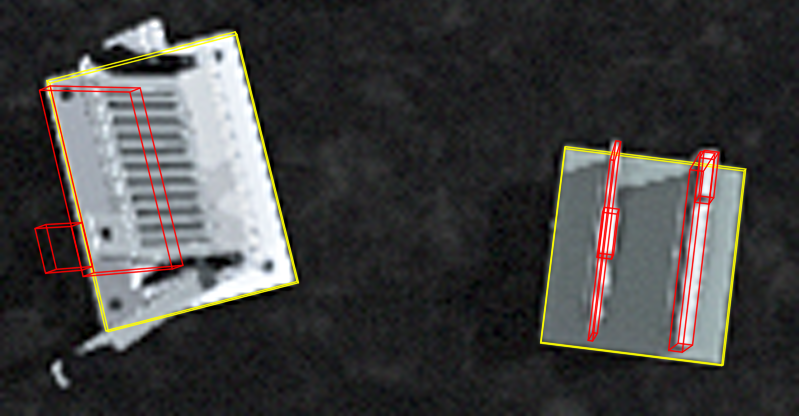

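```bash
python3 - <<'E'
from h import *
J=[0.58938843,0.1056578,1.84142804]
def bed(dx,dy=0): 
    p=W(pose(*J),[[dx,dy,0]])[0]; return pose(p[0],p[1],J[2],.032,np.pi/6)
M=np.array([[-.0045,-.06,.09],[-.0045,.028,.124],[-.0045,.056,.124]]);P=np.array([[251,74],[160,95],[135,107]])
f=least_squares(lambda v:(proj("scene",W(bed(*v),M))-px("scene",P)).ravel(),[-.02,0]);print(f.x,f.fun.reshape(-1,2))
def sub(P,o): return P[0],W(P,[o])[0]
B=bed(*f.x); th=0.0
a=np.pi-0+1.9 # bar dir
out=[]
for n,(x,y,w,hh,s) in {"scene":(220,175,80,75,7),"top":(205,158,70,95,6)}.items():
    im=cv2.resize(np.ascontiguousarray(C[n]["image"][y:y+hh,x:x+w,::-1]),None,fx=s,fy=s,interpolation=cv2.INTER_CUBIC)
    draw(n,im,(x,y,s),[(sub(B,[-.0045,0,0]),b) for b in plate(1)],(0,0,255))
    draw(n,im,(x,y,s),[(B,box((-.034,0),(-.0625,.0625),(0,.0001)))],(0,255,0))
    k=np.array([[0,.08+.152*np.cos(1.242),.058+.152*np.sin(1.242)]])
    draw(n,im,(x,y,s),[(sub(B,k[0]),box((-.065,-.033),(-.009,.009),(-.009,.009)))],(255,255,0))
    out.append(cv2.copyMakeBorder(im,0,max(0,600-im.shape[0]),0,0,cv2.BORDER_CONSTANT)[:600])
o=np.hstack(out);print(o.shape);cv2.imwrite("pics/fit2.png",cv2.resize(o,(800,490)))
E
```

```text
[-0.01537929 -0.00779091] [[-0.30030833 -0.74783585]
 [-0.20595086 -0.56137808]
 [ 0.48678866  1.25378969]]
(600, 980, 3)
```

View pics/fit2.png

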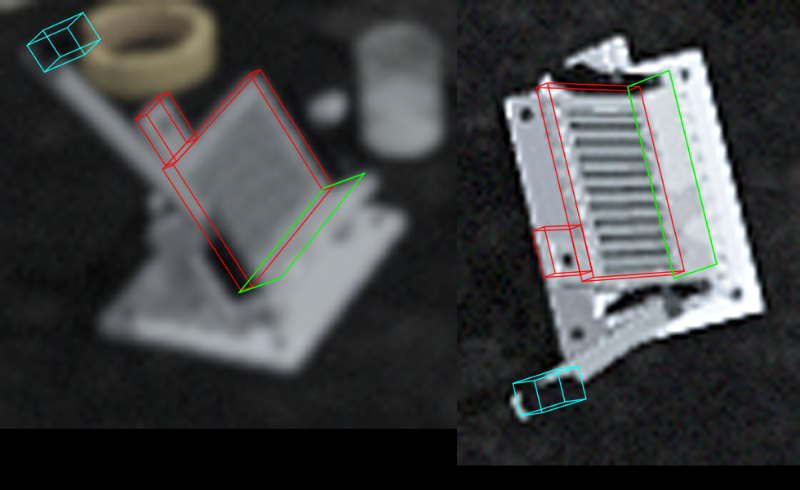

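```bash
python3 - <<'E'
from h import *
J=[0.58938843,0.1056578,1.84142804]
def bed(dx,dy=0,yw=0): 
    p=W(pose(*J),[[dx,dy,0]])[0]; return pose(p[0],p[1],J[2]+yw,.032,np.pi/6)
print(px("top",[[159,197],[142,122],[172,272],[106,263]]),px("scene",[[251,74],[160,117]]))
def res(v):
    B=bed(*v[:2]);a=v[2]
    t=proj("top",W(B,[[-.009,0,.045],[-.009,-a,.045],[-.009,a,.045],[-.009,.042,.108]]))-px("top",[[159,197],[142,122],[172,272],[106,263]])
    s=proj("scene",W(B,[[-.0045,-.06,.09],[-.009,.042,.108]]))-px("scene",[[251,74],[160,117]])
    return np.r_[t,s]
f=least_squares(lambda v:res(v).ravel(),[-.02,0,.05]);print(f.x);print(f.fun.reshape(-1,2).round(2))
print(res([f.x[0],0,.05]).round(2))
for n,w in (("top",[120,140,160,175]),): pass
E
```

```text
[[238.43617021 196.5212766 ]
 [234.81914894 180.56382979]
 [241.20212766 212.4787234 ]
 [227.15957447 210.56382979]] [[264.41071429 187.80357143]
 [248.16071429 195.48214286]]
[-0.01588215 -0.00105985  0.04903074]
[[-0.57 -0.38]
 [-0.73 -0.16]
 [ 0.5  -0.45]
 [ 0.53  0.  ]
 [-0.98  0.16]
 [ 0.57  1.93]]
[[-0.49 -0.04]
 [-0.73 -0.14]
 [ 0.66  0.21]
 [ 0.61  0.36]
 [-1.11  0.3 ]
 [ 0.43  2.08]]
```

```bash
cat > g.py <<'E'
from h import *
from workcell import ctrl
J=[0.58938843,0.1056578,1.84142804]
ST=pose(0.54494929,-0.20725751,1.46248741)
p=W(pose(*J),[[-.016,-.0005,0]])[0]
BED=pose(p[0],p[1],J[2],.032,np.pi/6)
T=lambda R:np.c_[R[:,1],R[:,0],-R[:,2]]
def to(P,o,k=1):
    """delta in tool axes to TCP at o in frame P with tool = plate axes"""
    s=ctrl.get_obs();R=s["tool_rot"];t=W(P,[o])[0]
    d=R.T@(t-s["tool_pos"]);r=Ro.from_matrix(R.T@T(P[0])).as_rotvec()
    print("target",t.round(4),"d",d.round(4),"r",r.round(4),"t",round(s["clock"],2))
def inb(P=BED):
    s=ctrl.get_obs();return ((s["tool_pos"]-P[1])@P[0])
E
python3 - <<'E'
from g import *
print(BED)
to(ST,[.028,0,.111+.12]);to(ST,[.028,0,.111])
E
```

```text
(array([[-2.31523414e-01, -9.63602206e-01, -1.33670105e-01],
       [ 8.34503990e-01, -2.67340210e-01,  4.81801103e-01],
       [-5.00000000e-01,  2.77555756e-17,  8.66025404e-01]]), array([0.59414767, 0.09037383, 0.032     ]))
target [ 0.548  -0.1794  0.231 ] d [-0.5749 -0.5691  0.0083] r [-0.0021 -0.0004 -0.1305] t 0.1
target [ 0.548  -0.1794  0.111 ] d [-0.575  -0.5689  0.1283] r [-0.0021 -0.0004 -0.1305] t 0.1
```

Careful with the scale: shifts go in units of 100 mm and turns go in units of 0.05 rad. That gives: -0.037 m is -0.37, -0.03 m is -0.3.

```bash
python3 inch.py '[0,0,0,-0.1,-0.1,-0.37,0.085,0,0,0,-0.2,-0.2,-0.3,0.085,0,0,0,-0.25,-0.25,-0.2,0.085,0,0,0,-0.29,-0.29,0,0.085,0,0,0,-0.29,-0.29,0,0.085]'; for i in 1 2; do :; done
python3 inch.py '[0,0,0,-0.29,-0.29,0,0.085,0,0,0,-0.29,-0.29,0,0.085,0,0,0,-0.29,-0.29,0,0.085,0,0,0,-0.29,-0.29,0,0.085,0,0,0,-0.29,-0.29,0,0.085]'
python3 inch.py '[0,0,0,-0.29,-0.29,0,0.085,0,0,0,-0.29,-0.29,0,0.085,0,0,0,-0.29,-0.29,0,0.085,0,0,0,-0.29,-0.29,0,0.085,0,0,0,-0.29,-0.29,0,0.085]'
python3 -c "
from g import *
to(ST,[.028,0,.231])"
```

```text
clock: 0.52
tool_pos: [0.208, 0.3729, 0.3278]
tool_rot: [[-0.972, 0.235, 0.002], [0.235, 0.972, 0.002], [-0.002, 0.003, -1.0]]
ft_force: [1.7, -0.5, -0.0]
gripper_width: 0.0851
gripper_force: 0.0
clock: 0.93
tool_pos: [0.3141, 0.1966, 0.326]
tool_rot: [[-0.972, 0.236, -0.0], [0.236, 0.972, 0.0], [0.0, 0.0, -1.0]]
ft_force: [1.5, -0.5, 0.1]
gripper_width: 0.0852
gripper_force: 0.0
clock: 1.35
tool_pos: [0.4208, 0.0211, 0.326]
tool_rot: [[-0.971, 0.237, -0.0], [0.237, 0.971, 0.0], [0.0, 0.0, -1.0]]
ft_force: [0.2, 1.0, 0.5]
gripper_width: 0.0851
gripper_force: 0.0
target [ 0.548  -0.1794  0.231 ] d [-0.1711 -0.1647  0.0949] r [ 0.0002 -0.0002 -0.1311] t 1.35
```

In the tool's units: -0.029 m is -0.29, -0.028 m is -0.28.

```bash
python3 inch.py '[0,0,0,-0.29,-0.29,0,0.06,0,0,0,-0.28,-0.28,0.1,0.04,0,0,0,-0.28,-0.27,0.1,0.04,0,0,0,-0.28,-0.27,0.1,0.04,0,0,0,-0.28,-0.27,0.1,0.04]'
python3 inch.py '[0,0,0,-0.28,-0.26,0.1,0.04,0,0,-1.3,0,0,0.25,0.04,0,0,-1.32,0,0,0.25,0.04,0,0,0,0,0,0,0.04]'
python3 -c "
from g import *
to(ST,[.028,0,.111])"
```

```text
clock: 1.77
tool_pos: [0.5252, -0.1461, 0.2852]
tool_rot: [[-0.971, 0.237, -0.001], [0.237, 0.971, 0.0], [0.001, 0.0, -1.0]]
ft_force: [1.7, 0.5, -0.4]
gripper_width: 0.0401
gripper_force: 0.0
clock: 2.1
tool_pos: [0.5425, -0.1754, 0.2179]
tool_rot: [[-0.994, 0.108, -0.013], [0.108, 0.994, 0.006], [0.014, 0.005, -1.0]]
ft_force: [-0.4, 0.4, -1.9]
gripper_width: 0.04
gripper_force: 0.0
target [ 0.548  -0.1794  0.111 ] d [-0.0073 -0.0039  0.1068] r [ 0.0048 -0.014   0.0003] t 2.1
```

In the tool's units: 0.03 m is 0.3, 0.01 m is 0.1.

```bash
python3 inch.py '[0,0,0,-0.04,-0.03,0.3,0.04,0,0,0,0,0,0.3,0.04,0,0,0,0,0,0.1,0.04,0,0,0,0,0,0,0.04]'
python3 -c "
from g import *
to(ST,[.028,0,.111])"
```

```text
clock: 2.43
tool_pos: [0.5474, -0.1782, 0.1535]
tool_rot: [[-0.994, 0.108, -0.006], [0.108, 0.994, 0.003], [0.006, 0.002, -1.0]]
ft_force: [-0.1, -1.2, -0.1]
gripper_width: 0.0403
gripper_force: 0.0
target [ 0.548  -0.1794  0.111 ] d [-0.001  -0.0012  0.0425] r [ 0.0021 -0.0062 -0.0001] t 2.43
```

In the tool's units: 0.02 m is 0.2, 0.015 m is 0.15.

```bash
python3 inch.py '[0,0,0,-0.01,-0.01,0.2,0.04,0,0,0,0,0,0.15,0.04,0,0,0,0,0,0.075,0.04,0,0,0,0,0,0,0.04]'
python3 inch.py '[0,0,0,0,0,0,0.0,0,0,0,0,0,0,0.0,0,0,0,0,0,0,0.0,0,0,0,0,0,0,0.0,0,0,0,0,0,0,0.0]' 30
python3 - <<'E'
from g import *
to(ST,[.028,0,.111]);print(ctrl.get_obs()["ft_force"])
im=ctrl.capture("scene")["image"][195:285,290:370,::-1]
im2=ctrl.capture("top")["image"][175:245,310:375,::-1]
a=cv2.resize(im,None,fx=5,fy=5,interpolation=2);b=cv2.resize(im2,None,fx=5,fy=5,interpolation=2)
b=cv2.copyMakeBorder(b,0,a.shape[0]-b.shape[0],0,0,0)
cv2.imwrite("pics/grip.png",np.hstack([a,b]))
E
```

```text
clock: 2.77
tool_pos: [0.55, -0.1802, 0.1139]
tool_rot: [[-0.994, 0.108, -0.001], [0.108, 0.994, 0.0], [0.001, 0.0, -1.0]]
ft_force: [-0.2, -0.1, -0.6]
gripper_width: 0.0403
gripper_force: 0.0
clock: 3.18
tool_pos: [0.5516, -0.1808, 0.116]
tool_rot: [[-0.994, 0.107, 0.004], [0.107, 0.994, -0.001], [-0.004, -0.0, -1.0]]
ft_force: [0.0, 1.5, 5.2]
gripper_width: 0.0084
gripper_force: 31.8
target [ 0.548  -0.1794  0.111 ] d [0.0038 0.0009 0.005 ] r [-0.0003  0.0036  0.0006] t 3.18
[0.04932963 1.45144973 5.23939999]
```

View pics/grip.png

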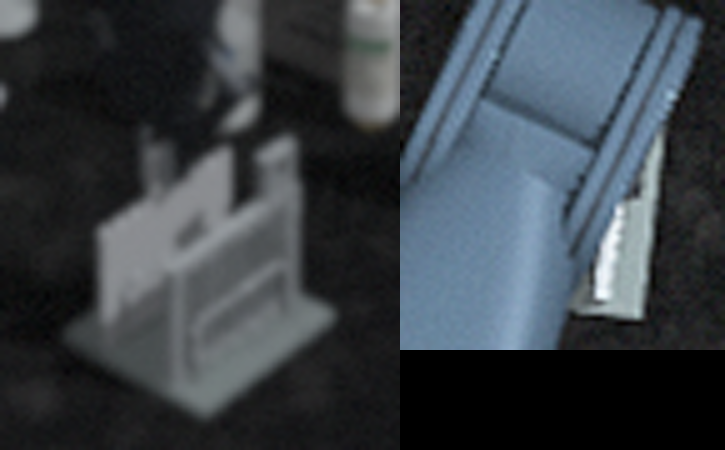

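```bash
python3 inch.py '[0,0,0,0,0,0,0.03,0,0,0,0,0,0,0.03,0,0,0,0,0,0,0.03]'
python3 -c "
from g import *
to(ST,[.028,0,.111])"
python3 inch.py '[0,0,0,0.03,0.01,0.05,0.03,0,0,0,0,0,0,0.03,0,0,0,0,0,0,0.03]'
python3 -c "
from g import *
to(ST,[.028,0,.111])"
```

```text
clock: 3.53
tool_pos: [0.5501, -0.1807, 0.1133]
tool_rot: [[-0.994, 0.108, -0.001], [0.108, 0.994, -0.0], [0.001, -0.0, -1.0]]
ft_force: [0.1, -0.4, -0.7]
gripper_width: 0.0298
gripper_force: 0.0
target [ 0.548  -0.1794  0.111 ] d [0.0022 0.0011 0.0023] r [-0.0002 -0.0009  0.0004] t 3.53
clock: 3.78
tool_pos: [0.5466, -0.179, 0.1077]
tool_rot: [[-0.994, 0.108, -0.002], [0.108, 0.994, 0.001], [0.002, 0.001, -1.0]]
ft_force: [0.7, 0.0, 0.1]
gripper_width: 0.03
gripper_force: 0.0
target [ 0.548  -0.1794  0.111 ] d [-0.0014 -0.0003 -0.0033] r [ 0.0006 -0.0021  0.0005] t 3.78
```

```bash
python3 inch.py '[0,0,0,0,0,0,0.0,0,0,0,0,0,0,0.0,0,0,0,0,0,0,0.0,0,0,0,0,0,0,0.0]' 30
python3 -c "
from g import *
to(ST,[.028,0,.111])"
python3 inch.py '[0,0,0,0,0,-0.1,0.0,0,0,0,0,0,-0.2,0.0,0,0,0,0,0,-0.3,0.0,0,0,0,0,0,-0.3,0.0,0,0,0,0,0,-0.3,0.0]' 30
python3 inch.py '[0,0,0,0,0,-0.3,0.0,0,0,0,0,0,-0.1,0.0,0,0,0,0,0,0,0.0]' 30
python3 - <<'E'
from g import *
to(BED,[-.016,0,.098+.08])
s=ctrl.get_obs();print(W((np.eye(3),np.zeros(3)),[s["tool_pos"]]), s["joints"])
E
```

```text
clock: 4.12
tool_pos: [0.5475, -0.1793, 0.1088]
tool_rot: [[-0.994, 0.108, 0.0], [0.108, 0.994, 0.0], [-0.0, 0.0, -1.0]]
ft_force: [-0.6, -0.2, -0.5]
gripper_width: 0.0088
gripper_force: 32.9
target [ 0.548  -0.1794  0.111 ] d [-0.0004 -0.0001 -0.0022] r [0.     0.     0.0005] t 4.12
clock: 4.53
tool_pos: [0.5472, -0.1791, 0.2306]
tool_rot: [[-0.994, 0.108, -0.0], [0.108, 0.994, 0.0], [0.0, 0.0, -1.0]]
ft_force: [0.4, -1.0, -0.4]
gripper_width: 0.0088
gripper_force: 32.8
clock: 4.78
tool_pos: [0.5493, -0.1801, 0.2745]
tool_rot: [[-0.994, 0.108, 0.008], [0.108, 0.994, -0.004], [-0.009, -0.003, -1.0]]
ft_force: [-0.1, -0.1, -1.4]
gripper_width: 0.0087
gripper_force: 32.9
target [0.5741 0.1628 0.1942] d [0.0129 0.3438 0.0792] r [ 0.5127 -0.0911 -0.3717] t 4.78
[[ 0.54925765 -0.18010693  0.27446631]] [-4.32848660e-01  1.91668312e-01  3.26556507e-01  1.69644339e+00
 -1.86353455e-05 -3.25083009e-01]
```

In the tool's units: 0.0855 rad is 1.71.

```bash
python3 inch.py '[1.71,-0.304,-1.24,0,0,0,0,1.71,-0.304,-1.24,0,0,0,0,1.71,-0.304,-1.24,0,0,0,0,1.71,-0.304,-1.24,0,0,0,0,1.71,-0.304,-1.24,0,0,0,0]'
python3 inch.py '[1.71,-0.304,-1.24,0,0,0,0,0,0,0,0,0,0,0,0,0,0,0,0,0,0,0,0,0,0,0,0,0]'
python3 - <<'E'
from g import *
to(BED,[-.018,0,.0988+.09])
s=ctrl.get_obs();print(s["joints"],inb())
E
```

```text
clock: 5.2
tool_pos: [0.5473, -0.179, 0.2679]
tool_rot: [[-0.978, -0.188, 0.094], [-0.21, 0.887, -0.411], [-0.006, -0.422, -0.907]]
ft_force: [0.4, 1.2, -0.6]
gripper_width: 0.0085
gripper_force: 32.9
clock: 5.53
tool_pos: [0.5475, -0.1795, 0.2687]
tool_rot: [[-0.964, -0.235, 0.126], [-0.266, 0.837, -0.478], [0.007, -0.494, -0.87]]
ft_force: [0.0, 0.5, 0.2]
gripper_width: 0.0083
gripper_force: 32.8
target [0.5731 0.1663 0.2045] d [-0.1171  0.3152 -0.1061] r [ 0.0072 -0.0064  0.0024] t 5.53
[-0.19575568 -0.06515229 -0.04127212  1.3509012  -0.45999867 -0.52440978] [-0.33271326  0.11704759  0.08118559]
```

In the tool's units: -0.028 m is -0.28, 0.015 m is 0.15.

```bash
python3 inch.py '[0,0,0,-0.2,0.1,-0.2,0,0,0,0,-0.28,0.15,-0.26,0,0,0,0,-0.28,0.15,-0.26,0,0,0,0,-0.28,0.15,-0.26,0,0,0,0,-0.13,0.3,-0.08,0]'
python3 inch.py '[0,0,0,0,0.38,0,0,0,0,0,0,0.38,0,0,0,0,0,0,0.38,0,0,0,0,0,0,0.3,0,0,0,0,0,0,0.15,0,0]'
python3 inch.py '[0,0,0,0,0,0,0,0,0,0,0,0,0,0,0,0,0,0,0,0,0]'
python3 - <<'E'
from g import *
to(BED,[-.018,0,.0988+.09])
s=ctrl.get_obs();print(s["joints"],inb())
E
```

```text
clock: 5.95
tool_pos: [0.6318, -0.0263, 0.324]
tool_rot: [[-0.965, -0.226, 0.136], [-0.264, 0.838, -0.478], [-0.005, -0.497, -0.868]]
ft_force: [-0.4, 0.3, 0.3]
gripper_width: 0.0085
gripper_force: 32.9
clock: 6.37
tool_pos: [0.5892, 0.109, 0.2368]
tool_rot: [[-0.963, -0.237, 0.124], [-0.268, 0.837, -0.477], [0.01, -0.493, -0.87]]
ft_force: [0.4, -0.8, -1.0]
gripper_width: 0.0087
gripper_force: 32.9
clock: 6.62
tool_pos: [0.5907, 0.1053, 0.241]
tool_rot: [[-0.964, -0.233, 0.128], [-0.265, 0.837, -0.479], [0.004, -0.496, -0.868]]
ft_force: [-1.2, -0.3, -1.2]
gripper_width: 0.009
gripper_force: 32.9
target [0.5731 0.1663 0.2045] d [0.0006 0.0732 0.0002] r [ 0.0049 -0.0047  0.0005] t 6.62
[ 0.31895685  0.26740305  0.26798842  1.60439789 -0.51774067  0.05785557] [-0.09119072 -0.0006379   0.18865756]
```

In the tool's units: 0.018 m is 0.18, 0.025 m is 0.25, -0.004 rad is -0.08.

```bash
python3 inch.py '[0,0,0,0,0.25,0,0,0,0,0,0,0.25,0,0,0.08,-0.08,0,0,0.18,0,0,0,0,0,0,0.05,0,0,0,0,0,0,0,0,0]'
python3 inch.py '[0,0,0,0,0,0.2,0,0,0,0,0,0,0.2,0,0,0,0,0,0,0.1,0,0,0,0,0,0,0,0,0,0,0,0,0,0,0]'
python3 - <<'E'
from g import *
to(BED,[-.018,0,.0988])
s=ctrl.get_obs();print(s["ft_torque"],inb())
E
```

```text
clock: 7.03
tool_pos: [0.5725, 0.1673, 0.2034]
tool_rot: [[-0.963, -0.235, 0.131], [-0.269, 0.834, -0.481], [0.003, -0.499, -0.867]]
ft_force: [-0.3, -0.2, -1.0]
gripper_width: 0.0084
gripper_force: 32.9
clock: 7.45
tool_pos: [0.5789, 0.1424, 0.1603]
tool_rot: [[-0.964, -0.233, 0.131], [-0.267, 0.835, -0.481], [0.003, -0.499, -0.867]]
ft_force: [0.3, -0.9, 0.1]
gripper_width: 0.0084
gripper_force: 33.0
target [0.5851 0.123  0.1266] d [-0.0009 -0.0008  0.0394] r [ 0.0013 -0.0029  0.0018] t 7.45
[0.54361132 0.10489386 0.03299994] [-0.01725706  0.00078475  0.1382404 ]
```

In the tool's units: 0.015 m is 0.15, 0.013 m is 0.13.

```bash
python3 inch.py '[0,0,0,0,0,0.15,0,0,0,0,0,0,0.13,0,0,0,0,0,0,0.04,0,0,0,0,0,0,0,0,0,0,0,0,0,0,0]'
python3 inch.py '[0,0,0,0,0,0.02,0,0,0,0,0,0,0.01,0,0,0,0,0,0,0.01,0,0,0,0,0,0,0,0,0,0,0,0,0,0,0]'
python3 - <<'E'
from g import *
to(BED,[-.018,0,.0988])
s=ctrl.get_obs();print(s["ft_torque"],inb(),s["ft_force"]@BED[0])
E
```

```text
clock: 7.87
tool_pos: [0.5833, 0.1285, 0.1331]
tool_rot: [[-0.963, -0.235, 0.132], [-0.269, 0.835, -0.481], [0.002, -0.499, -0.867]]
ft_force: [-0.5, 0.9, -0.4]
gripper_width: 0.0086
gripper_force: 33.0
clock: 8.28
tool_pos: [0.5834, 0.1266, 0.1287]
tool_rot: [[-0.963, -0.235, 0.131], [-0.27, 0.834, -0.481], [0.004, -0.499, -0.867]]
ft_force: [0.1, -1.0, -1.3]
gripper_width: 0.0081
gripper_force: 33.0
target [0.5851 0.123  0.1266] d [-0.0007 -0.0024  0.0038] r [ 0.0017 -0.0019  0.0039] t 8.28
[0.59625714 0.16354159 0.03043617] [-0.01564192  0.00072573  0.10259721] [-0.18105345  0.11699807 -1.60846115]
```

Careful with the scale: shifts go in units of 100 mm and turns go in units of 0.05 rad. That gives: 0.002 m is 0.02, -0.001 m is -0.01.

```bash
python3 inch.py '[0,0,0,0,-0.01,0.02,0,0,0,0,0,0,0.01,0,0,0,0,0,0,0.01,0,0,0,0,0,0,0,0,0,0,0,0,0,0,0]'
python3 - <<'E'
from g import *
s=ctrl.get_obs();print(s["ft_torque"],inb(),s["ft_force"]@BED[0])
for n,(x,y,w,h) in {"scene":(220,160,75,85),"top":(205,150,75,85)}.items():
    a=ctrl.capture(n)["image"][y:y+h,x:x+w,::-1]
    cv2.imwrite(f"pics/p_{n}.png",cv2.resize(a,None,fx=5.3,fy=5.3,interpolation=2))
cv2.imwrite("pics/place.png",np.hstack([cv2.imread("pics/p_scene.png"),cv2.imread("pics/p_top.png")]))
E
```

```text
clock: 8.7
tool_pos: [0.584, 0.1236, 0.1255]
tool_rot: [[-0.963, -0.235, 0.131], [-0.269, 0.834, -0.481], [0.004, -0.499, -0.867]]
ft_force: [-0.0, -0.3, -0.1]
gripper_width: 0.009
gripper_force: 33.0
[ 0.55295874  0.15636819 -0.0331051 ] [-0.01669668  0.00088352  0.09827189] [-0.19434211  0.09081357 -0.23020282]
```

View pics/place.png

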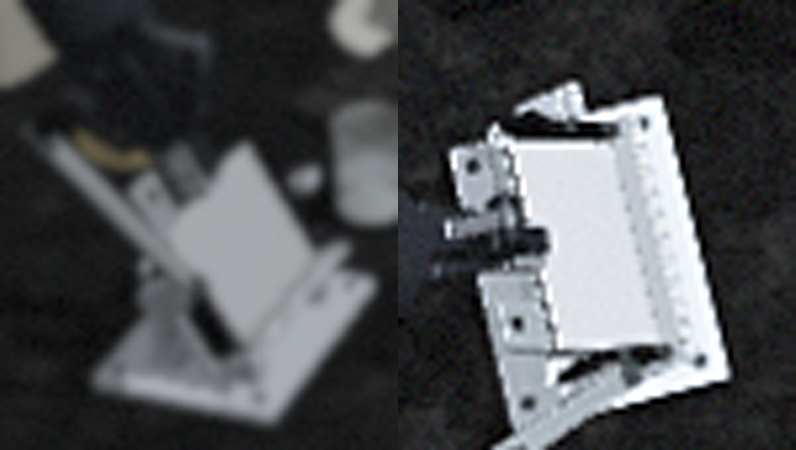

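```bash
python3 inch.py '[0,0,0,0,0,0.01,0,0,0,0,0,0,0.01,0,0,0,0,0,0,0,0,0,0,0,0,0,0,0]'
python3 - <<'E'
from g import *
s=ctrl.get_obs();print(s["ft_torque"],inb(),s["ft_force"]@BED[0])
E
python3 inch.py '[0,0,0,0,0,0.01,0,0,0,0,0,0,0.01,0,0,0,0,0,0,0,0,0,0,0,0,0,0,0]'
python3 - <<'E'
from g import *
s=ctrl.get_obs();print(s["ft_torque"],inb(),s["ft_force"]@BED[0])
E
```

```text
clock: 9.13
tool_pos: [0.5846, 0.1232, 0.125]
tool_rot: [[-0.963, -0.235, 0.133], [-0.27, 0.835, -0.48], [0.002, -0.498, -0.867]]
ft_force: [-2.5, 2.8, 5.2]
gripper_width: 0.0088
gripper_force: 33.9
[ 0.50401812  0.58305718 -0.17541366] [-0.01683236  0.00042996  0.09762878] [0.25889818 1.64713012 6.19426889]
clock: 9.47
tool_pos: [0.5847, 0.1232, 0.125]
tool_rot: [[-0.963, -0.236, 0.134], [-0.271, 0.835, -0.479], [0.001, -0.498, -0.867]]
ft_force: [-7.0, 5.8, 11.4]
gripper_width: 0.0083
gripper_force: 35.1
[ 0.47824565  1.21780379 -0.62270316] [-0.01695549  0.00033704  0.09760986] [ 0.80329858  5.20522795 13.63457132]
```

```bash
python3 inch.py '[0,0,0,0,0,-0.015,0,0,0,0,0,0,0,0,0,0,0,0,0,0,0.012,0,0,0,0,0,0,0.016,0,0,0,0,0,0,0.02]'
python3 inch.py '[0,0,0,0,0,0,0.024,0,0,0,0,0,0,0.028,0,0,0,0,0,0,0.03,0,0,0,0,0,0,0.03,0,0,0,0,0,0,0.03]'
python3 - <<'E'
from g import *
s=ctrl.get_obs();print(s["ft_torque"],inb(),s["ft_force"]@BED[0])
E
```

```text
clock: 9.88
tool_pos: [0.5857, 0.1214, 0.1257]
tool_rot: [[-0.963, -0.233, 0.135], [-0.269, 0.833, -0.484], [0.001, -0.502, -0.865]]
ft_force: [-2.2, 0.3, 7.6]
gripper_width: 0.0201
gripper_force: 3.4
clock: 10.3
tool_pos: [0.5857, 0.1216, 0.1249]
tool_rot: [[-0.963, -0.233, 0.134], [-0.269, 0.833, -0.483], [0.001, -0.501, -0.865]]
ft_force: [0.9, -0.3, 5.5]
gripper_width: 0.0294
gripper_force: 2.3
[-0.21219047 -0.02749056 -0.02246538] [-0.01842237 -0.00023653  0.09663138] [-3.23740425 -0.82387195  4.47672248]
```

In the tool's units: 0.003 m is 0.03, -0.004 m is -0.04.

```bash
python3 inch.py '[0,0,0,0,0,-0.04,0.034,0,0,0,0,0.04,-0.02,0.038,0,0,0,0,0.03,-0.01,0.04,0,0,0,0,0,0,0.04,0,0,0,0,0,0,0.04]'
python3 - <<'E'
from g import *
s=ctrl.get_obs();print(s["ft_torque"],inb(),s["ft_force"]@BED[0])
E
python3 inch.py '[0,0,0,0,0,-0.1,0.04,0,0,0,0,0,-0.2,0.04,0,0,0,0,0,-0.3,0.04,0,0,0,0,0,-0.3,0.04,0,0,0,0,0,-0.3,0.04]'
python3 - <<'E'
from g import *
print(inb());to(ST,[-.028,-.042,.01+.107-.011+.13])
for n,(x,y,w,h) in {"scene":(220,160,75,85),"top":(205,150,75,85)}.items():
    a=ctrl.capture(n)["image"]; cv2.imwrite(f"pics/after_{n}.png",a[:,:,::-1])
E
```

```text
clock: 10.72
tool_pos: [0.5814, 0.1319, 0.125]
tool_rot: [[-0.963, -0.237, 0.13], [-0.27, 0.834, -0.481], [0.005, -0.499, -0.867]]
ft_force: [0.4, -0.2, -0.1]
gripper_width: 0.0403
gripper_force: 0.0
[ 0.46749632  0.19507276 -0.02937568] [-0.00887761  0.00120436  0.10231016] [-0.23148783 -0.33380042 -0.28591725]
clock: 11.13
tool_pos: [0.5656, 0.1899, 0.2315]
tool_rot: [[-0.963, -0.235, 0.131], [-0.269, 0.834, -0.481], [0.004, -0.499, -0.867]]
ft_force: [0.7, 0.2, 0.6]
gripper_width: 0.04
gripper_force: 0.0
[-0.01007669  0.00094879  0.2245276 ]
target [ 0.5837 -0.2396  0.236 ] d [ 0.0981 -0.3649  0.2051] r [-0.5164  0.0957  0.373 ] t 11.13
```

In the tool's units: -0.035 m is -0.35, -0.02 m is -0.2.

```bash
python3 inch.py '[0,0,0,0,-0.2,0,0.04,0,0,0,0,-0.35,0,0.04,0,0,0,0,-0.35,0,0.04,0,0,0,0,-0.35,0.1,0.04,0,0,0,0,-0.35,0.15,0.04]'
python3 inch.py '[-1.72,0.32,1.24,0,-0.3,0.2,0.04,-1.72,0.32,1.24,0,-0.2,0.2,0.04,-1.72,0.32,1.24,0,-0.2,0.1,0.04,-1.72,0.32,1.24,0,0,0,0.04,-1.72,0.32,1.24,0,0,0,0.04]'
python3 inch.py '[-1.72,0.32,1.24,0,0,0,0.04,0,0,0,0,0,0,0.04,0,0,0,0,0,0,0.04]'
python3 - <<'E'
from g import *
to(ST,[-.028,-.042,.113])
E
```

```text
clock: 11.65
tool_pos: [0.6078, 0.0431, 0.29]
tool_rot: [[-0.963, -0.235, 0.134], [-0.271, 0.834, -0.48], [0.001, -0.499, -0.867]]
ft_force: [0.7, -0.4, -0.5]
gripper_width: 0.0402
gripper_force: 0.0
clock: 12.07
tool_pos: [0.6255, -0.0405, 0.2731]
tool_rot: [[-0.999, 0.051, 0.008], [0.05, 0.995, -0.083], [-0.012, -0.083, -0.997]]
ft_force: [0.4, 0.6, -0.1]
gripper_width: 0.0401
gripper_force: 0.0
clock: 12.32
tool_pos: [0.6256, -0.0402, 0.2727]
tool_rot: [[-0.994, 0.108, -0.002], [0.108, 0.994, -0.002], [0.001, -0.002, -1.0]]
ft_force: [0.4, 0.6, -0.5]
gripper_width: 0.0398
gripper_force: 0.0
target [ 0.5837 -0.2396  0.113 ] d [ 0.0199 -0.2025  0.1602] r [-0.0019 -0.0014  0.0002] t 12.32
```

Free view of the jig now: capture and check the separator pose while moving on.

In the tool's units: -0.038 m is -0.38, -0.035 m is -0.35.

```bash
python3 inch.py '[0,0,0,0.03,-0.3,0,0.04,0,0,0,0.04,-0.38,0,0.04,0,0,0,0.04,-0.38,0,0.04,0,0,0,0.04,-0.38,0,0.04,0,0,0,0.03,-0.35,0,0.04]'
python3 inch.py '[0,0,0,0.02,-0.22,0,0.04,0,0,0,0,0,0.2,0.04,0,0,0,0,0,0.3,0.04,0,0,0,0,0,0.3,0.04,0,0,0,0,0,0.1,0.04]'
python3 inch.py '[0,0,0,0,0,0,0.04,0,0,0,0,0,0,0.04]'
python3 - <<'E'
from g import *
to(ST,[-.028,-.042,.113])
out=[]
for n,(x,y,w,h) in {"scene":(220,175,80,75),"top":(205,158,70,75)}.items():
    im=ctrl.capture(n)["image"];s=5.3
    a=cv2.resize(np.ascontiguousarray(im[y:y+h,x:x+w,::-1]),None,fx=s,fy=s,interpolation=2)
    P=(BED[0],W(BED,[[-.0105,0,0]])[0]); draw(n,a,(x,y,s),[(P,b) for b in SEP],(0,0,255))
    for th in (0,-.2):
        q=1.242-th; k=[0,.08+.152*np.cos(q),.058+.152*np.sin(q)]
        draw(n,a,(x,y,s),[((BED[0],W(BED,[k])[0]),box((-.065,-.033),(-.009,.009),(-.009,.009)))],(255,255,0))
    out.append(a)
cv2.imwrite("pics/after.png",np.hstack(out)[:, :800])
E
```

```text
clock: 12.73
tool_pos: [0.5882, -0.2147, 0.2735]
tool_rot: [[-0.995, 0.103, -0.001], [0.103, 0.995, -0.002], [0.001, -0.002, -1.0]]
ft_force: [1.2, 0.0, -0.7]
gripper_width: 0.0402
gripper_force: 0.0
clock: 13.15
tool_pos: [0.582, -0.2337, 0.1778]
tool_rot: [[-0.995, 0.104, -0.009], [0.104, 0.995, 0.002], [0.009, 0.002, -1.0]]
ft_force: [-0.3, -0.0, -0.5]
gripper_width: 0.0398
gripper_force: 0.0
clock: 13.32
tool_pos: [0.5842, -0.2351, 0.1836]
tool_rot: [[-0.995, 0.104, -0.002], [0.104, 0.995, -0.0], [0.002, -0.001, -1.0]]
ft_force: [0.4, -0.2, 0.0]
gripper_width: 0.04
gripper_force: 0.0
target [ 0.5837 -0.2396  0.113 ] d [-0.0001 -0.0045  0.0706] r [-0.0006 -0.0016  0.0037] t 13.32
```

View pics/after.png

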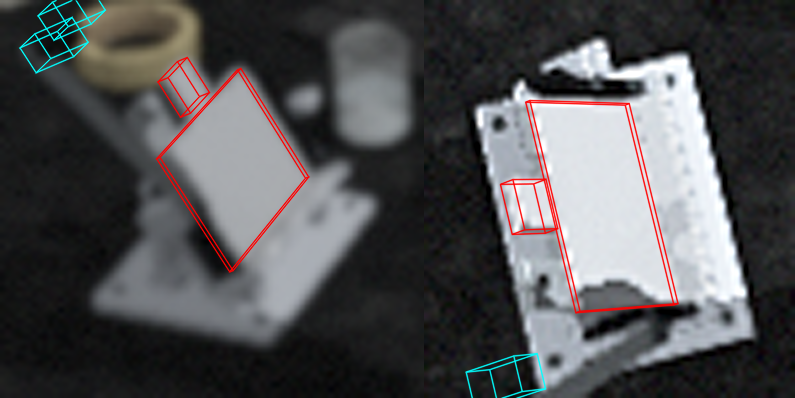

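In the tool's units: 0.03 m is 0.3, 0.025 m is 0.25, 0.003 rad is 0.06.

```bash
python3 inch.py '[0,0,0,0,-0.045,0.3,0.04,0,0,0,0,0,0.25,0.04,0,0,0,0,0,0.13,0.04,0,0,0.06,0,0,0.02,0.04,0,0,0,0,0,0,0.04]'
python3 inch.py '[0,0,0,0,0,0,0.04,0,0,0,0,0,0,0.04]'
python3 - <<'E'
from g import *
to(ST,[-.028,-.042,.113])
for q,x in((1.242,-.033),(1.242,-.065)):
    K=W(BED,[[x,.08+.152*np.cos(q),.058+.152*np.sin(q)]]);print(proj("top",K),proj("scene",K),K)
def r(v):
    K=W(BED,[[v[1],.08+.152*np.cos(v[0]),.058+.152*np.sin(v[0])]]);return np.r_[proj("top",K)-[217.3,240.3],proj("scene",K)-[227,186]].ravel()
f=least_squares(r,[1.2,-.04]);print(f.x,f.fun)
E
```

```text
clock: 13.83
tool_pos: [0.5843, -0.241, 0.1145]
tool_rot: [[-0.994, 0.11, 0.0], [0.11, 0.994, -0.001], [-0.001, -0.001, -1.0]]
ft_force: [0.3, 0.5, 0.3]
gripper_width: 0.04
gripper_force: 0.0
clock: 14.0
tool_pos: [0.5855, -0.2417, 0.1166]
tool_rot: [[-0.994, 0.11, 0.004], [0.11, 0.994, -0.003], [-0.004, -0.002, -1.0]]
ft_force: [-0.1, -0.6, -0.1]
gripper_width: 0.04
gripper_force: 0.0
target [ 0.5837 -0.2396  0.113 ] d [0.002  0.0019 0.0036] r [-0.0023  0.0042 -0.0015] t 14.0
[[219.72691713 241.37738002]] [[226.19738475 184.55522976]] [[0.45042248 0.12558177 0.22331383]]
[[228.74996089 238.53458828]] [[233.25453977 181.47628918]] [[0.45783123 0.09887765 0.23931383]]
[ 1.26315511 -0.02854591] [ 0.67946671  0.38572498 -1.46934743 -1.73133296]
```

```bash
python3 inch.py '[0,0,0,0.01,0.015,0.02,0.03,0,0,0,0,0,0,0.02,0,0,0,0,0,0,0,0,0,0,0,0,0,0,0,0,0,0,0,0,0]' 80
python3 - <<'E'
from g import *
to(ST,[-.028,-.042,.113])
E
python3 inch.py '[0,0,0,0,0,-0.05,0,0,0,0,0,0,-0.15,0,0,0,0,0,0,-0.3,0,0,0,0,0,0,-0.3,0,0,0,0,0,0,-0.3,0]'
python3 inch.py '[0,0,0,0,0,-0.3,0,0,0,0,0,0,-0.2,0,0,0,0,0,0,-0.1,0,0,0,0,0,0,0,0,0,0,0,0,0,0,0]'
python3 - <<'E'
from g import *
s=ctrl.get_obs();print(s["ft_torque"],s["ft_torque"]@s["tool_rot"]);to(BED,[-.026,-.042,.103+.09])
E
```

```text
clock: 14.42
tool_pos: [0.5836, -0.2395, 0.1125]
tool_rot: [[-0.994, 0.11, 0.001], [0.11, 0.994, -0.001], [-0.001, -0.001, -1.0]]
ft_force: [0.5, 0.8, 1.9]
gripper_width: 0.0077
gripper_force: 79.1
target [ 0.5837 -0.2396  0.113 ] d [-0.0001 -0.0002 -0.0005] r [-0.0007  0.0014 -0.0016] t 14.42
clock: 14.83
tool_pos: [0.5818, -0.2388, 0.2207]
tool_rot: [[-0.994, 0.11, -0.004], [0.11, 0.994, 0.002], [0.005, 0.001, -1.0]]
ft_force: [0.7, -0.7, -2.8]
gripper_width: 0.0079
gripper_force: 78.5
clock: 15.25
tool_pos: [0.5831, -0.2393, 0.2812]
tool_rot: [[-0.994, 0.11, -0.001], [0.11, 0.994, -0.0], [0.001, -0.0, -1.0]]
ft_force: [-0.2, -0.0, -3.5]
gripper_width: 0.0077
gripper_force: 78.5
[-0.01098009 -0.06877265  0.01240834] [ 0.00337677 -0.06956542 -0.01238774]
target [0.6148 0.1729 0.2121] d [0.0136 0.4133 0.0689] r [ 0.5171 -0.1003 -0.3716] t 15.25
```

In the tool's units: 0.086 rad is 1.72.

```bash
python3 inch.py '[1.72,-0.334,-1.24,0,0,0,0,1.72,-0.334,-1.24,0,0,0,0,1.72,-0.334,-1.24,0,0,0,0,1.72,-0.334,-1.24,0,0,0,0,1.72,-0.334,-1.24,0,0,0,0]'
python3 inch.py '[1.72,-0.334,-1.24,0,0,0,0,0,0,0,0,0,0,0,0,0,0,0,0,0,0,0,0,0,0,0,0,0]'
python3 - <<'E'
from g import *
to(BED,[-.025,-.042,.103+.09]);print(inb())
E
```

```text
clock: 15.67
tool_pos: [0.5821, -0.2384, 0.2783]
tool_rot: [[-0.978, -0.186, 0.097], [-0.21, 0.887, -0.412], [-0.01, -0.423, -0.906]]
ft_force: [1.2, -0.5, -2.6]
gripper_width: 0.0076
gripper_force: 78.8
clock: 16.0
tool_pos: [0.5828, -0.2393, 0.2805]
tool_rot: [[-0.964, -0.231, 0.132], [-0.266, 0.836, -0.479], [0.0, -0.497, -0.868]]
ft_force: [-0.2, -0.5, -2.2]
gripper_width: 0.0075
gripper_force: 79.1
target [0.6146 0.1737 0.2116] d [-0.1407  0.3723 -0.1339] r [ 0.0035 -0.0009 -0.0007] t 16.0
[-0.39669384  0.09906735  0.05788502]
```

In the tool's units: -0.028 m is -0.28, -0.026 m is -0.26.

```bash
python3 inch.py '[0,0,0,-0.2,0.1,-0.2,0,0,0,0,-0.28,0.15,-0.26,0,0,0,0,-0.28,0.15,-0.26,0,0,0,0,-0.28,0.15,-0.26,0,0,0,0,-0.28,0.15,-0.26,0]'
python3 inch.py '[0,0,0,-0.09,0.3,-0.1,0,0,0,0,0,0.38,0,0,0,0,0,0,0.38,0,0,0,0,0,0,0.38,0,0,0,0,0,0,0.38,0,0]'
python3 inch.py '[0,0,0,0,0.3,0,0,0,0,0,0,0.15,0,0,0,0,0,0,0,0,0,0,0,0,0,0,0,0]'
python3 - <<'E'
from g import *
to(BED,[-.025,-.042,.103+.09]);print(inb())
E
```

```text
clock: 16.42
tool_pos: [0.6793, -0.0858, 0.3562]
tool_rot: [[-0.964, -0.227, 0.135], [-0.264, 0.836, -0.48], [-0.004, -0.499, -0.867]]
ft_force: [1.2, -0.5, -2.7]
gripper_width: 0.0076
gripper_force: 79.1
clock: 16.83
tool_pos: [0.6444, 0.0742, 0.2722]
tool_rot: [[-0.964, -0.227, 0.135], [-0.264, 0.837, -0.479], [-0.004, -0.498, -0.867]]
ft_force: [1.3, 1.1, -2.8]
gripper_width: 0.0074
gripper_force: 79.0
clock: 17.17
tool_pos: [0.6335, 0.1106, 0.2498]
tool_rot: [[-0.964, -0.231, 0.135], [-0.267, 0.835, -0.481], [-0.001, -0.5, -0.866]]
ft_force: [-0.8, -0.4, -2.6]
gripper_width: 0.0077
gripper_force: 79.1
target [0.6146 0.1737 0.2116] d [0.0014 0.0761 0.0001] r [ 0.0003  0.001  -0.0009] t 17.17
[-0.10111986 -0.04336108  0.19308873]
```

In the tool's units: 0.001 m is 0.01, 0.025 m is 0.25.

```bash
python3 inch.py '[0,0,0,0.01,0.25,0,0,0,0,0,0,0.25,0,0,0,0,0,0,0.19,0,0,0,0,0,0,0.06,0,0,0,0,0,0,0,0,0]'
python3 inch.py '[0,0,0,0,0,0,0,0,0,0,0,0,0.2,0,0,0,0,0,0,0.2,0,0,0,0,0,0,0.1,0,0,0,0,0,0,0,0]'
python3 inch.py '[0,0,0,0,0,0,0,0,0,0,0,0,0,0]'
python3 - <<'E'
from g import *
to(BED,[-.025,-.042,.1025])
s=ctrl.get_obs();print(s["ft_torque"],inb(),s["ft_force"]@BED[0])
E
```

```text
clock: 17.58
tool_pos: [0.6147, 0.1728, 0.2123]
tool_rot: [[-0.964, -0.231, 0.134], [-0.267, 0.835, -0.481], [-0.001, -0.499, -0.866]]
ft_force: [-0.0, 0.2, -3.2]
gripper_width: 0.0076
gripper_force: 79.1
clock: 18.0
tool_pos: [0.62, 0.1463, 0.1671]
tool_rot: [[-0.964, -0.23, 0.13], [-0.264, 0.835, -0.483], [0.003, -0.5, -0.866]]
ft_force: [-1.0, 0.5, -3.1]
gripper_width: 0.0078
gripper_force: 79.5
clock: 18.17
tool_pos: [0.6211, 0.1489, 0.1702]
tool_rot: [[-0.964, -0.23, 0.135], [-0.267, 0.835, -0.481], [-0.002, -0.499, -0.866]]
ft_force: [-0.1, -0.1, -3.0]
gripper_width: 0.0077
gripper_force: 79.5
target [0.6267 0.1301 0.1333] d [-0.0003  0.0015  0.0417] r [ 0.0008  0.0018 -0.0015] t 18.17
[0.9287817  0.09309663 0.02329505] [-0.02651981 -0.04163371  0.14424083] [ 1.40584108  0.11915146 -2.64648996]
```

In the tool's units: 0.002 m is 0.02, 0.015 m is 0.15.

```bash
python3 inch.py '[0,0,0,0,0.02,0.15,0,0,0,0,0,0,0.15,0,0,0,0,0,0,0.06,0,0,0,0,0,0,0,0,0,0,0,0,0,0,0]'
python3 inch.py '[0,0,0,0,0,0.02,0,0,0,0,0,0,0.01,0,0,0,0,0,0,0,0,0,0,0,0,0,0,0]'
python3 - <<'E'
from g import *
s=ctrl.get_obs();print(s["ft_torque"],inb(),s["ft_force"]@BED[0])
E
```

```text
clock: 18.58
tool_pos: [0.625, 0.1337, 0.1371]
tool_rot: [[-0.964, -0.232, 0.134], [-0.268, 0.835, -0.481], [-0.001, -0.499, -0.866]]
ft_force: [0.4, -0.3, -1.8]
gripper_width: 0.0078
gripper_force: 79.5
clock: 18.92
tool_pos: [0.6254, 0.1324, 0.1344]
tool_rot: [[-0.963, -0.232, 0.135], [-0.268, 0.835, -0.481], [-0.001, -0.499, -0.867]]
ft_force: [0.2, -0.5, -3.0]
gripper_width: 0.0076
gripper_force: 79.5
[ 0.92541698  0.10562413 -0.02797208] [-0.02338806 -0.04138495  0.10474181] [ 1.00092972 -0.06470753 -2.86845118]
```

In the tool's units: 0.0015 m is 0.015.

```bash
python3 inch.py '[0,0,0,0,0,0.015,0,0,0,0,0,0,0.015,0,0,0,0,0,0,0,0,0,0,0,0,0,0,0]'
python3 - <<'E'
from g import *
s=ctrl.get_obs();print(s["ft_torque"],inb(),s["ft_force"]@BED[0])
E
python3 inch.py '[0,0,0,0,0,0.01,0,0,0,0,0,0,0,0,0,0,0,0,0,0,0]'
python3 - <<'E'
from g import *
s=ctrl.get_obs();print(s["ft_torque"],inb(),s["ft_force"]@BED[0])
E
```

```text
clock: 19.25
tool_pos: [0.6259, 0.1309, 0.1317]
tool_rot: [[-0.963, -0.231, 0.135], [-0.268, 0.835, -0.481], [-0.001, -0.499, -0.867]]
ft_force: [0.3, 0.6, -1.4]
gripper_width: 0.0077
gripper_force: 80.0
[ 0.99703355  0.18483916 -0.02820602] [-0.02340041 -0.0413797   0.10160677] [ 1.15251112 -0.40941027 -0.91917785]
clock: 19.5
tool_pos: [0.626, 0.1308, 0.1316]
tool_rot: [[-0.963, -0.232, 0.135], [-0.268, 0.835, -0.48], [-0.002, -0.499, -0.867]]
ft_force: [-2.3, 4.1, 4.1]
gripper_width: 0.0078
gripper_force: 80.7
[ 0.92558649  0.60714558 -0.28441376] [-0.02346953 -0.0414832   0.10149983] [1.89891827 1.1598573  5.86264459]
```

```bash
python3 inch.py '[0,0,0,0,0.02,-0.01,0,0,0,0,0,0.025,0,0,0,0,0,0,0,0,0,0,0,0,0,0,0,0]'
python3 - <<'E'
from g import *
s=ctrl.get_obs();print(s["ft_torque"],inb(),s["ft_force"]@BED[0])
E
python3 inch.py '[0,0,0,0,0,0,0.010,0,0,0,0,0,0,0.013,0,0,0,0,0,0,0.016,0,0,0,0,0,0,0.02,0,0,0,0,0,0,0.024]' 40
python3 inch.py '[0,0,0,0,0,0,0.028,0,0,0,0,0,0,0.03,0,0,0,0,0,0,0.03,0,0,0,0,0,0,0.03]'
python3 - <<'E'
from g import *
s=ctrl.get_obs();print(s["ft_torque"],inb(),s["ft_force"]@BED[0])
E
```

```text
clock: 19.83
tool_pos: [0.6249, 0.1343, 0.1295]
tool_rot: [[-0.963, -0.231, 0.135], [-0.268, 0.834, -0.482], [-0.001, -0.5, -0.866]]
ft_force: [-0.7, 1.3, 3.7]
gripper_width: 0.0078
gripper_force: 80.6
[ 0.33595599  0.15905808 -0.05635625] [-0.01921785 -0.04143074  0.10153252] [-0.63540811  0.31817309  3.87710586]
clock: 20.25
tool_pos: [0.6244, 0.1341, 0.1286]
tool_rot: [[-0.964, -0.232, 0.133], [-0.267, 0.835, -0.481], [0.001, -0.499, -0.866]]
ft_force: [-0.3, -0.8, -0.0]
gripper_width: 0.0236
gripper_force: 0.0
clock: 20.58
tool_pos: [0.6246, 0.1344, 0.1291]
tool_rot: [[-0.964, -0.232, 0.134], [-0.268, 0.835, -0.481], [-0.0, -0.499, -0.866]]
ft_force: [-0.3, -0.2, -0.6]
gripper_width: 0.0298
gripper_force: 0.0
[0.51154895 0.11285517 0.0037853 ] [-0.01885132 -0.04112503  0.1012275 ] [ 0.15301688  0.32269357 -0.59091572]
```

In the tool's units: -0.035 m is -0.35, -0.03 m is -0.3.

```bash
python3 inch.py '[0,0,0,0,0.01,-0.05,0.036,0,0,0,0,0.01,-0.15,0.04,0,0,0,0,0,-0.3,0.04,0,0,0,0,0,-0.35,0.04,0,0,0,0,0,-0.35,0.04]'
python3 inch.py '[0,0,0,0.05,-0.05,-0.3,0.02,0,0,0,0.3,-0.1,-0.1,0,0,0,0,0.35,-0.1,0,0,0,0,0,0.35,-0.05,0,0,0,0,0,0.35,0,0,0]' 20
python3 inch.py '[0,0,0,0.35,0,0,0,0,0,0,0.3,0,0,0,0,0,0,0.1,0,0,0,0,0,0,0,0,0,0,0,0,0,0,0,0,0]'
python3 - <<'E'
from g import *
to(BED,[-.052,.175,.198]);print(inb(),ctrl.get_obs()["gripper_width"],ctrl.get_obs()["joints"])
for n in("scene","top"):cv2.imwrite(f"pics/b_{n}.png",ctrl.capture(n)["image"][:,:,::-1])
E
```

```text
clock: 21.0
tool_pos: [0.6072, 0.194, 0.2328]
tool_rot: [[-0.964, -0.232, 0.132], [-0.267, 0.835, -0.482], [0.001, -0.499, -0.866]]
ft_force: [1.5, 0.7, -0.1]
gripper_width: 0.0398
gripper_force: 0.0
clock: 21.42
tool_pos: [0.4741, 0.15, 0.2832]
tool_rot: [[-0.964, -0.23, 0.136], [-0.267, 0.835, -0.48], [-0.003, -0.499, -0.866]]
ft_force: [-0.3, 1.1, 1.0]
gripper_width: 0.0002
gripper_force: 0.0
clock: 21.83
tool_pos: [0.4029, 0.1308, 0.2822]
tool_rot: [[-0.963, -0.231, 0.136], [-0.268, 0.835, -0.48], [-0.003, -0.499, -0.867]]
ft_force: [0.6, -0.3, -0.1]
gripper_width: -0.0001
gripper_force: 0.0
target [0.4111 0.0956 0.2295] d [ 0.0017 -0.005   0.0638] r [ 0.0013  0.0028 -0.0006] t 21.83
[-0.04709915  0.17348245  0.26176733] -0.00010457382944794632 [ 0.50938968 -0.09244228 -0.03691685  1.75855249 -0.50682992  0.27286086]
```

In the tool's units: -0.005 m is -0.05, 0.025 m is 0.25.

```bash
python3 inch.py '[0,0,0,0.01,-0.05,0.2,0,0,0,0,0,0,0.25,0,0,0,0,0,0,0.18,0,0,0,0,0,0,0,0,0,0,0,0,0,0,0]'
python3 inch.py '[0,0,0,-0.06,0,0,0,0,0,0,-0.07,0,0,0,0,0,0,-0.07,0,0,0,0,0,0,-0.05,0,0,0,0,0,0,0,0,0,0]'
python3 - <<'E'
from g import *
s=ctrl.get_obs();print(s["ft_torque"],inb(),s["ft_force"]@BED[0])
E
```

```text
clock: 22.35
tool_pos: [0.4112, 0.0952, 0.2286]
tool_rot: [[-0.964, -0.232, 0.131], [-0.266, 0.835, -0.482], [0.002, -0.5, -0.866]]
ft_force: [0.7, 0.3, -0.6]
gripper_width: 0.0001
gripper_force: 0.0
clock: 22.77
tool_pos: [0.4367, 0.1031, 0.23]
tool_rot: [[-0.963, -0.231, 0.135], [-0.268, 0.835, -0.48], [-0.002, -0.499, -0.867]]
ft_force: [0.1, 0.0, -0.1]
gripper_width: 0.0
gripper_force: 0.0
[0.50079944 0.11991848 0.01786116] [-0.05192723  0.14833587  0.19861971] [ 0.0630255  -0.08267662 -0.10313484]
```

```bash
python3 inch.py '[0,0,0,-0.12,0,-0.03,0,0,0,0,-0.12,0,-0.03,0,0,0,0,-0.12,0,-0.02,0,0,0,0,-0.12,0,-0.01,0,0,0,0,0,0,0,0]'
python3 - <<'E'
from g import *
s=ctrl.get_obs();print(inb(),s["ft_force"]@BED[0])
E
python3 inch.py '[0,0,0,-0.11,0,0,0,0,0,0,-0.11,0,0.01,0,0,0,0,-0.11,0,0.02,0,0,0,0,-0.1,0,0.02,0,0,0,0,0,0,0,0]'
python3 - <<'E'
from g import *
s=ctrl.get_obs();print(inb(),s["ft_force"]@BED[0])
E
```

```text
clock: 23.18
tool_pos: [0.4818, 0.1202, 0.2374]
tool_rot: [[-0.964, -0.231, 0.135], [-0.268, 0.835, -0.481], [-0.002, -0.499, -0.867]]
ft_force: [-0.1, -0.5, 0.4]
gripper_width: 0.0
gripper_force: 0.0
[-0.05183745  0.10026347  0.20729183] [-0.59368248  0.21008342  0.10917559]
clock: 23.6
tool_pos: [0.5231, 0.1287, 0.2323]
tool_rot: [[-0.964, -0.232, 0.133], [-0.267, 0.835, -0.481], [0.0, -0.499, -0.866]]
ft_force: [0.1, -0.6, -0.4]
gripper_width: 0.0
gripper_force: 0.0
[-0.05169582  0.05820723  0.20139218] [-0.28923793  0.00312779 -0.64169519]
```

```bash
cat > bar.py <<'E'
from g import *
def run():
  for n in("top","scene"):
    im=ctrl.capture(n)["image"].mean(2);im0=C[n]["image"].mean(2)
    for q in np.arange(1.242,3.2,.1):
        K=W(BED,[[-.027,.08+r*np.cos(q),.058+r*np.sin(q)] for r in np.linspace(.05,.13,9)])
        p=proj(n,K); f=lambda I:np.array([I[int(round(b)),int(round(a))] for a,b in p]).astype(int)
        print(n,round(q-1.242,1),f(im),f(im0))
run()
E
python3 bar.py
```

```text
top 0.0 [239 122  14  33  24  33  25  18  29] [181 183 179 186 189 102  21  24  36]
top 0.1 [213 255 215 185 149 150  22  25  28] [196 180 163 166 167 131  42  15  14]
top 0.2 [188 187 182  80 150 188  27  22  24] [211 144 154  68 126 154  15  26  25]
top 0.3 [123 181 184 187 182 181  34  27  19] [156 144 151 158 150 147  39  31  21]
top 0.4 [ 20 193 182 181 177  97  26  13  10] [ 53 249 144 152 152  82  24  15  19]
top 0.5 [ 70 102 162 186 185 119 183  74  20] [208 238 150 153 152  79  28  27  24]
top 0.6 [187 171 165 181 181 157  41  47 167] [153 130 128 164 207 168  15  24  27]
top 0.7 [183 184 181 157 176 179 147   6 100] [154 219 192 130 202 179   9  19  20]
top 0.8 [161 199 185 109 190 206  17  35  28] [183 202 182 114 183 201 204  22  24]
top 0.9 [150 203 181 187 178 182 162  92  23] [125 177 187 183 175 172 176  86  19]
top 1.0 [179 225 229 150 179 119 204 181   7] [160 179 212 142 173 173 168 179   2]
top 1.1 [201 164 209 151 119 230 254 201 194] [115 175 188 148 168 172 172 173 186]
top 1.2 [184 162 183 184 234 228 228 213 178] [108  75 181 236 169 148 172 171 178]
top 1.3 
[... 1572 characters left out ...]
129 111 102]
scene 1.2 [130 105 132 167 169 155 119 131 134] [139 119  43  26  29  96 116 129 134]
scene 1.3 [137 134 147 166 163 110  69 104  62] [130 139 118  51  26  32  31  38  36]
scene 1.4 [132 136 140 149 126  69 106 124 129] [120 125 134 127  82  27  24  22  24]
scene 1.5 [114 117 135 143 134  92 125 137 128] [111 113 122 137 138 111  84  31  17]
scene 1.6 [105 105 112 122 137 138 141 140 126] [107 106 108 108 115 131 137 118  39]
scene 1.7 [107 103 103 105 109 113 113 125 127] [108 106 108 107 108 108 126  78  38]
scene 1.8 [108 107 108 106 104 105 108 122 104] [108 109 110 106 108 110 121  74  21]
scene 1.9 [105 102 105 108 108 106 106 120 125] [105 106 108 106 111 115 122  84  28]
```

```bash
python3 inch.py '[0,0,0,-0.1,0,0.04,0,0,0,0,-0.11,0,0.04,0,0,0,0,-0.1,0,0.05,0,0,0,0,-0.09,0,0.06,0,0,0,0,-0.09,0,0.07,0]'
python3 inch.py '[0,0,0,-0.09,0,0.07,0,0,0,0,-0.1,0,0.09,0,0,0,0,-0.1,0,0.1,0,0,0,0,0,0,0,0,0,0,0,0,0,0,0]'
python3 - <<'E'
from g import *
s=ctrl.get_obs();print(inb(),s["ft_force"]@BED[0])
E
python3 bar.py | grep scene
```

```text
clock: 24.12
tool_pos: [0.5739, 0.1293, 0.2101]
tool_rot: [[-0.963, -0.232, 0.134], [-0.268, 0.835, -0.481], [-0.001, -0.499, -0.866]]
ft_force: [-0.6, -0.4, 0.2]
gripper_width: -0.0002
gripper_force: 0.2
clock: 24.53
tool_pos: [0.6044, 0.1239, 0.1863]
tool_rot: [[-0.964, -0.232, 0.131], [-0.267, 0.835, -0.482], [0.002, -0.499, -0.866]]
ft_force: [-0.2, 0.0, 0.5]
gripper_width: 0.0
gripper_force: 0.0
[-0.05152202 -0.01883923  0.14845315] [-0.17960235  0.1991899   0.51078798]
scene 0.0 [33 25 24 19 26 28 24 22 23] [114 115 113 113 114 115 116 117  78]
scene 0.1 [34 33 25 22 21 24 25 22 13] [129 134 133 134 134 127 127 126 109]
scene 0.2 [68 63 49 24 26 50 68 56 29] [133 118 111 106 106  64  78  71  20]
scene 0.3 [ 84 110  90  23  38  73  89 115 127] [123 115  96  31  40  74  89 112  46]
scene 0.4 [126 125 126  31  65  85 103 124 121] [129 127 127  29  65  86 103 122 101]
scene 0.5 [139 132 135  53  84 101  79  91 117] [142 134 134  53  86 102  79  92 116]
scene 0.6 [139 111 136  69  97 117  53  87 114] [141 112 135  68  99 116  52  87 114]
scene 0.7 [139 114 135  77 105 119  50  81 10
[... 372 characters left out ...]
129 111 102]
scene 1.2 [104  96 101  99  98  94 102 124 130] [139 119  43  26  29  96 116 129 134]
scene 1.3 [131 136 135 132 130 130 136 139 113] [130 139 118  51  26  32  31  38  36]
scene 1.4 [137 130 137 134 110 113 119 132 140] [120 125 134 127  82  27  24  22  24]
scene 1.5 [133 113 129 140 134  93 124 136 127] [111 113 122 137 138 111  84  31  17]
scene 1.6 [119 105 111 122 136 138 142 140 126] [107 106 108 108 115 131 137 118  39]
scene 1.7 [109 104 104 104 109 112 113 125 127] [108 106 108 107 108 108 126  78  38]
scene 1.8 [108 107 108 107 104 104 108 121 102] [108 109 110 106 108 110 121  74  21]
scene 1.9 [103 103 105 108 108 106 105 119 124] [105 106 108 106 111 115 122  84  28]
```

In the tool's units: -0.025 m is -0.25, -0.02 m is -0.2.

```bash
python3 inch.py '[0,0,0,0.06,0,-0.04,0,0,0,0,0,0,-0.25,0,0,0,0,-0.03,0,-0.12,0,0,0,0,-0.2,0,0,0,0,0,0,-0.18,0,0,0]'
python3 inch.py '[0,0,0,0,0,0.1,0,0,0,0,-0.04,0,0.15,0,0,0,0,-0.04,0,0.15,0,0,0,0,-0.04,0,0.15,0,0,0,0,-0.03,0,0.15,0]'
python3 - <<'E'
from g import *
s=ctrl.get_obs();print(inb(),s["ft_force"]@BED[0])
E
```

```text
clock: 25.05
tool_pos: [0.633, 0.155, 0.2272]
tool_rot: [[-0.963, -0.231, 0.139], [-0.269, 0.835, -0.479], [-0.005, -0.499, -0.867]]
ft_force: [0.7, -0.2, 0.3]
gripper_width: 0.0002
gripper_force: 0.0
clock: 25.47
tool_pos: [0.664, 0.1285, 0.1682]
tool_rot: [[-0.963, -0.222, 0.155], [-0.27, 0.839, -0.472], [-0.025, -0.496, -0.868]]
ft_force: [18.1, 13.3, 6.2]
gripper_width: 0.0
gripper_force: 11.3
[-0.05246732 -0.07752512  0.12697364] [  3.82013932 -20.97157086   9.3207025 ]
```

```bash
python3 inch.py '[0,0,0,-0.08,0,-0.04,0,0,0,0,-0.06,0,-0.2,0,0,0,0,0,0,-0.3,0,0,0,0,0,0,-0.3,0,0,0,0,0,0,0,0]'
python3 - <<'E'
from g import *
s=ctrl.get_obs();print(inb(),s["ft_force"]@BED[0])
E
python3 bar.py | grep -E "scene (0.[6-9]|1)"
```

```text
clock: 25.88
tool_pos: [0.6592, 0.1708, 0.243]
tool_rot: [[-0.963, -0.23, 0.143], [-0.271, 0.836, -0.478], [-0.01, -0.498, -0.867]]
ft_force: [-0.4, -0.2, 1.5]
gripper_width: 0.0003
gripper_force: 0.0
[-0.05341609 -0.08423496  0.21278489] [-0.80102019  0.44752071  1.29340405]
scene 0.6 [138 111 131  64  99 117  51  89 114] [141 112 135  68  99 116  52  87 114]
scene 0.7 [138 113 133  77 102 119  50  81 109] [141 114 135  75 106 119  51  83 110]
scene 0.8 [138 112  89  72 107 119  60  72 100] [139 113  90  70 106 120  57  71 100]
scene 0.9 [123  83  58  92 113 121  76  66  91] [125  85  54  43 111 121  75  66  89]
scene 1.0 [124  59  93 124 143 115 108  70 100] [133  56  24  35 108 113 108  68  98]
scene 1.1 [122  69 125 157 168 131 129 112 102] [137  63  22  26  63 114 129 111 102]
scene 1.2 [121 103 129 167 169 155 119 129 135] [139 119  43  26  29  96 116 129 134]
scene 1.3 [116 116 110 153 160 110  68 103  64] [130 139 118  51  26  32  31  38  36]
scene 1.4 [110 122 110 112 113  67  89 115 126] [120 125 134 127  82  27  24  22  24]
scene 1.5 [129 135 130 132 136 131 135 132 133] [111 113 122 137 138 111  84  31  17]
scene 1.6 [137 133 128 127 133 139 140 139 127] [107 106 108 108 115 131 137 118  39]
scene 1.7 [127 119 109 109 108 112 113 126 128] [108 106 108 107 108 108 126  78  38]
scene 1.8 [116 110 109 106 104 104 108 121 103] [108 109 110 106 108 110 121  74  21]
scene 1.9 [104 103 105 109 108 107 106 120 125] [105 106 108 106 111 115 122  84  28]
```

In the tool's units: 0.03 m is 0.3, 0.025 m is 0.25.

```bash
python3 inch.py '[0,0,0,0.15,0,0,0,0,0,0,0.14,0,0,0,0,0,0,0.01,0,0.25,0,0,0,0,0,0,0.3,0,0,0,0,0,0,0.1,0]'
python3 - <<'E'
from g import *
s=ctrl.get_obs();print(inb(),s["ft_force"]@BED[0]);to(BED,[-.052,-.064,.08])
E
```

```text
clock: 26.4
tool_pos: [0.6355, 0.1262, 0.1738]
tool_rot: [[-0.964, -0.235, 0.126], [-0.266, 0.834, -0.483], [0.008, -0.499, -0.866]]
ft_force: [-0.1, 0.1, -0.9]
gripper_width: -0.0004
gripper_force: 0.6
[-0.05054043 -0.04943792  0.13454934] [ 0.60207702  0.0608045  -0.69871972]
target [0.6572 0.1026 0.1273] d [-0.015  -0.0016  0.0544] r [ 0.0009 -0.0077  0.003 ] t 26.4
```

In the tool's units: 0.012 m is 0.12, 0.01 m is 0.1.

```bash
python3 inch.py '[0,0,0,-0.02,0,0.12,0,0,0,0,-0.03,0,0.12,0,0,0,0,-0.03,0,0.1,0,0,0,0,-0.02,0,0.08,0,0,0,0,0,0,0,0]'
python3 - <<'E'
from g import *
s=ctrl.get_obs();print(inb(),s["ft_force"]@BED[0]);to(BED,[-.052,-.066,.08])
E
```

```text
clock: 26.82
tool_pos: [0.6534, 0.1103, 0.1406]
tool_rot: [[-0.964, -0.232, 0.131], [-0.267, 0.835, -0.482], [0.003, -0.499, -0.866]]
ft_force: [0.7, 0.4, -0.1]
gripper_width: 0.0
gripper_force: 0.0
[-0.05137656 -0.06239473  0.09569548] [ 0.2239248  -0.754094    0.02974531]
target [0.6591 0.1032 0.1273] d [-0.0036 -0.0006  0.0157] r [ 0.0009 -0.0029  0.0008] t 26.82
```

In the tool's units: 0.007 m is 0.07, 0.006 m is 0.06.

```bash
python3 inch.py '[0,0,0,-0.02,0,0.07,0,0,0,0,-0.01,0,0.06,0,0,0,0,0,0,0.04,0,0,0,0,0,0,0.02,0,0,0,0,0,0,0,0]'
python3 - <<'E'
from g import *
s=ctrl.get_obs();print(inb(),s["ft_force"]@BED[0])
E
```

```text
clock: 27.23
tool_pos: [0.6599, 0.103, 0.1265]
tool_rot: [[-0.964, -0.231, 0.135], [-0.267, 0.835, -0.48], [-0.002, -0.499, -0.867]]
ft_force: [2.2, -1.3, -0.2]
gripper_width: -0.0002
gripper_force: 0.1
[-0.05191967 -0.06673043  0.07910861] [-1.47283351 -1.7792697  -1.07509705]
```

In the tool's units: 0.002 m is 0.02.

```bash
python3 inch.py '[0,0,0,0,0,0.02,0,0,0,0,0,0,0.02,0,0,0,0,0,0,0,0,0,0,0,0,0,0,0]'
python3 - <<'E'
from g import *
s=ctrl.get_obs();print(inb(),s["ft_force"]@BED[0])
E
python3 inch.py '[0,0,0,0,0,0.015,0,0,0,0,0,0,0.01,0,0,0,0,0,0,0,0,0,0,0,0,0,0,0]'
python3 - <<'E'
from g import *
s=ctrl.get_obs();print(inb(),s["ft_force"]@BED[0])
E
python3 bar.py | grep -E "scene 1.[3-9]"
```

```text
clock: 27.57
tool_pos: [0.66, 0.1011, 0.1231]
tool_rot: [[-0.964, -0.232, 0.134], [-0.268, 0.835, -0.481], [-0.001, -0.499, -0.866]]
ft_force: [1.6, -0.2, 0.9]
gripper_width: -0.0005
gripper_force: 0.0
[-0.05180839 -0.06633717  0.07523079] [-0.98338995 -1.45855292  0.49018821]
clock: 27.9
tool_pos: [0.6602, 0.1004, 0.1219]
tool_rot: [[-0.963, -0.232, 0.135], [-0.268, 0.835, -0.48], [-0.001, -0.499, -0.867]]
ft_force: [-0.8, 2.8, 5.5]
gripper_width: -0.0002
gripper_force: 2.8
[-0.05186124 -0.06638377  0.07390063] [-0.23967342  0.0610542   6.22144954]
scene 1.3 [132 135 147 166 162 110  84 108  67] [130 139 118  51  26  32  31  38  36]
scene 1.4 [129 136 140 149 127  75 120 129 126] [120 125 134 127  82  27  24  22  24]
scene 1.5 [114 119 135 143 133  94 131 139 127] [111 113 122 137 138 111  84  31  17]
scene 1.6 [102 104 111 123 137 137 143 140 117] [107 106 108 108 115 131 137 118  39]
scene 1.7 [106 106 104 106 107 109 113 127 118] [108 106 108 107 108 108 126  78  38]
scene 1.8 [117 114 117 113 104 105 105 116  83] [108 109 110 106 108 110 121  74  21]
scene 1.9 [131 135 136 135 134 134 131 132 136] [105 106 108 106 111 115 122  84  28]
```

```bash
python3 inch.py '[0,0,0,0,0,-0.1,0,0,0,0,0,0,-0.3,0,0,0,0,0,0,-0.35,0,0,0,0,0,0,-0.35,0,0,0,0,0,0,-0.35,0]'
python3 inch.py '[0,0,0,0,-0.2,0,0,0,0,0,0,-0.3,0,0,0,0,0,0,-0.3,0,0,0,0,0,0,-0.2,0,0,0,0,0,0,0,0,0]'
python3 inch.py '[0,0,0,0,0,0,0,0,0,0,0,0,0,0,0,0,0,0,0,0,0]'
python3 - <<'E'
from g import *
import subprocess
# check: edge strength along the projected next-plate / lug outline, over offsets in bed x,z,y
for n in("scene","top"):
    im=cv2.GaussianBlur(ctrl.capture(n)["image"],(0,0),.7).astype(float).mean(2)
    G=np.hypot(cv2.Sobel(im,-1,1,0),cv2.Sobel(im,-1,0,1))
    o=[[-.021,-.056,.124],[-.021,-.028,.124],[-.021,-.028,.09],[-.021,.06,.09],[-.021,.06,.075]]
    L=np.vstack([np.linspace(a,b,40) for a,b in zip([[-.021,-.06,.08],*o],[[-.021,-.056,.124],*o[1:],o[-1]])])
    for ax in range(3):
        r=[]
        for k in np.arange(-12,13,3)*.001:
            M=L.copy();M[:,ax]+=k;p=proj(n,W(BED,M)).astype(np.float32)
            r.append(cv2.remap(G.astype(np.float32),p[None,:,0],p[None,:,1],1).mean())
        print(n,"xyz"[ax],np.round(r))
E
python3 bar.py | grep -E "scene 1.[789]"
```

```text
clock: 28.42
tool_pos: [0.6392, 0.1696, 0.2467]
tool_rot: [[-0.964, -0.233, 0.13], [-0.267, 0.834, -0.482], [0.004, -0.499, -0.866]]
ft_force: [1.4, -0.4, 1.3]
gripper_width: 0.0001
gripper_force: 0.0
clock: 28.83
tool_pos: [0.6645, 0.0825, 0.2995]
tool_rot: [[-0.965, -0.227, 0.135], [-0.264, 0.835, -0.483], [-0.003, -0.501, -0.865]]
ft_force: [0.5, 0.4, 0.6]
gripper_width: -0.0001
gripper_force: 0.0
clock: 29.08
tool_pos: [0.6632, 0.087, 0.2947]
tool_rot: [[-0.963, -0.234, 0.131], [-0.269, 0.835, -0.481], [0.003, -0.499, -0.867]]
ft_force: [-0.3, 0.7, 0.0]
gripper_width: 0.0002
gripper_force: 0.0
scene x [ 66.  69.  79. 104. 134. 146. 134. 114. 105.]
scene y [ 76.  82.  94. 113. 134. 144. 140. 119.  96.]
scene z [115. 117. 117. 124. 134. 135. 128. 121. 118.]
top x [195. 231. 242. 227. 223. 221. 199. 170. 157.]
top y [139. 147. 149. 146. 223. 215. 178. 124. 170.]
top z [288. 283. 264. 234. 223. 224. 219. 206. 201.]
scene 1.7 [109 108 110 104 107 110 118 126 123] [108 106 108 107 108 108 126  78  38]
scene 1.8 [123 119 122 116 112 106 106 125 106] [108 109 110 106 108 110 121  74  21]
scene 1.9 [133 139 140 138 139 137 134 138 142] [105 106 108 106 111 115 122  84  28]
```

Outline matches the seated pose within about 2 mm; bar remains closed.

```bash
python3 -c "
from workcell import ctrl
print(ctrl.sign_off())"
```

```text
the job is handed in; nothing more can be done
None
```

I handed the job in at about 29 s of the 70 s: the separator and next plate went down on the ledge and were released there, lugs on opposite sides. The bar is closed at its stop. Image checks put the next plate within about 2 mm of its place; `sign_off()` returned no verdict, I didn't image the bystanders again, and once a fingertip slipped off the bar's knob with about 21 N before I finished closing it.

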